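# Lock the cell pressure fixture with the T-key

## Task

Take the T-key out of its rest, lower it down the deep shaft of the pressure fixture's tower until its socket sits on the square stem at the bottom, and turn it clockwise (seen from above) as far as it goes, so that the swing latch lies over the pressure plate. Then draw the key out and stand it back in its rest, let go, with the latch still locked. Touch the fixture only with the key, and do not shift the weight on the plate or the vial beside the rest.

Things in the scene. Friction and masses are not known exactly. Their poses are not given: they have to be found in the camera images.
- fixture: Cell pressure fixture, fixed to the worktop: grey base plate 245 x 170 x 8 mm with an aluminium tower 56 x 56 mm, top 130 mm above the worktop. A vertical round shaft 34 mm wide runs down the tower. Origin: on the shaft's axis, on the worktop. Its +x axis runs from the tower along the base to the cell bed (a pouch cell under an aluminium pressure plate 112 x 96 mm, plate top at 23 mm, 67 to 179 mm from the axis); z up.
- shaft_mouth (a point): Centre of the shaft's round mouth (34 mm wide, 3 mm chamfer) in the tower's top face, 130 mm above the worktop.
- stem_top (a point): Top of the steel square stem, on the shaft's axis, 54 mm above the worktop (76 mm below the mouth). The stem is 12 mm square, its top 5 mm taper to 6 mm square; it stands 22 mm above the latch arm. It turns with the latch. This point's x axis is normal to one flat of the stem: at joint value 0 the flats are square to the fixture's own axes.
- latch_tip (a point): Top of the free end of the swing latch arm (dark steel, 14 mm wide, end 89 mm from the axis), 32 mm above the worktop. The arm comes out of an opening in the tower's foot. At joint value 0 it points 1.2 rad anticlockwise of the fixture's +x; at 1.2 it points along +x over the pressure plate.
- latch (a joint): Turn of latch and stem in rad, growing clockwise seen from above: 0 open stop, 1.2 locked stop; starts between 0 and 0.15. Needs about 0.06 N m and stays where it is left.
- rest: Key rest, a fixed grey plastic block 60 x 60 mm, 65 mm tall on an 80 mm square foot, with a vertical round bore 40 mm wide, 4 mm chamfer, 55 mm deep. Origin: on the bore's axis, on the worktop.
- rest_floor (a point): Centre of the floor of the rest's bore, 10 mm above the worktop.
- key_grip (a point): Centre of the crossbar of the steel T-key (0.25 kg, +-20%), which starts upright in the rest. The crossbar is 80 mm long along this point's x axis, 14 mm wide along y, 16 mm high; its centre is 150 mm above the key's lower end. z points up the key. The shank is 13 mm thick.
- key_foot (a point): Centre of the lower end of the T-key: the mouth of its square socket, 15 mm wide (1.5 mm of play each side of the stem) and 18 mm deep, flats parallel to the crossbar's sides. The key's head is 27.5 mm across. Fully seated, the foot is 18 mm below the stem's top. Because of the play the key turns up to about 0.3 rad before it drives the stem.
- weight_mid (a point): Centre of a small brass-coloured laboratory weight, 27 mm wide and 42 mm tall, standing loose on the pressure plate.
- vial_mid (a point): Centre of a small capped glass vial, 24 mm wide and 60 mm tall, standing loose on the worktop beside the rest.
Mind the look-alikes: they are no part of the job. Leave any black, brown or red look-alike of the part that bears key_grip alone.

How it is judged:
By the outcome, as a careful person would: the job done as asked, in the order asked, and still so for the second after the job is handed in, with the robot touching nothing.
It also fails if it takes over 64 s, if anything falls off the work surface, if the arm or the gripper's body presses on something with over 40 N, if the wrist force passes 120 N, or if a joint passes its speed limit or range.

## Robot

A 7-joint arm with a two-finger parallel gripper is mounted at the origin on a cart in front of the work surface, level with it; the furniture and walls round the work are solid. World frame = base frame: x ahead of the robot, y to its left, z up, the work surface at z = 0. Lengths are in m, angles in rad, forces in N, time in s.
With the tool pointing down it reaches from about 0.4 to 0.875 m from the base axis. Payload 19.3 kg.
Tool frame: the origin (TCP) lies between the finger pads; the fingertips stand 19 mm ahead of it and the grasp point (between the pads) is the TCP; z points along the fingers, y is the direction in which the jaws open and shut (so a half turn about z gives the same grasp; the last joint's range is limited). The gripper opens to 85 mm and grips with 20 to 120 N. Pads are 22 mm wide; open, the fingers measure 114 mm over their backs; the gripper's body (76 mm by 85 mm) begins 54 mm behind the grasp point. The pads swing forward as they close: fully open they stand 13 mm farther back than shut.
Start: joints at [1.149, 0.521, -0.036, 1.599, 0.021, 1.021, -0.113], TCP at [0.215, -0.587, 0.25] pointing down, gripper open.
Joint ranges: [-2.91, 2.91], [-0.3, 2.13], [-1.5, 1.42], [0.17, 2.43], [-1.26, 4.41], [0.16, 1.93], [-2.52, 2.52]. Speed limits (rad/s): [1.89, 1.89, 2.39, 2.39, 3.01, 3.01, 3.01].

## Interface

Orientations are given as [roll, pitch, yaw] about the fixed x, y, z axes, in that order (R = Rz(yaw) Ry(pitch) Rx(roll)).
In Python, from workcell import status, imaging, bot gives the robot as it stands.
- The arm moves only by the shell command python3 -m handwheel 'ROWS' [FORCE]. ROWS is JSON, a list of rows, each an object with "offset": the shift along the tool's x, y, z in mm, a list of three; "rot": the turn, a rotation vector about the tool's x, y, z in degrees, a list of three; "claw": the opening, from -1 (shut) to 1 (fully open). A call has 1 to 12 rows; each row shifts and turns the commanded pose from where the row before left it, along the tool's axes as they then stand; what a row does not reach is not made up. A row lasts 1/10 s, in which the tool goes at most 50 mm and 8.59 degrees, less where a joint would pass 70% of its speed; a pose out of reach is approached as far as the arm can. A call is refused whole if a number of a shift passes 50 or a number of a turn 8.59, either way. A call with a gripper value outside its range is refused whole. The fingers move at their own pace and stop on an object; FORCE is the grip in N (left out, the last holds). Time passes only in rows, so rows that do not move let the fingers close. It gives the time, the measured TCP pose, the force and the opening at its end, in the units of the state.
- status.observe(): the state, without advancing time (a new reading comes with each control period).
- imaging.grab_frame(name): name is "scene" or "side" or "wrist"; returns a dict with "color" (480x640x3 uint8, red, green, blue), "range_z" (480x640 float32, m along the optical axis (not along the pixel's ray), 0 where there is no reading), "fx", "fy", "cx", "cy" (pixels), "camera_from_world" (4x4, takes a point from world to camera coordinates). Camera axes: x right, y down, z forward; pixel columns grow to the right and rows downward; lengths in m; the calibration is good to about 2 mm. A picture is of the moment at which its call begins.
- bot.job_done(): hands the job in, once; it reports no verdict.
Trained networks look in the newest picture that a camera, given by its name, has taken for a name from the list of things; names that differ only in an ending like _2 or _b are one class to them, and where a whole thing is asked for, a point or a joint stands for the part that bears it (a point fixed in the world has none). Each returns a list of dicts, best first, with "conf" (0 to 1); they miss things now and then, are a little off and sometimes report something else, mostly with a low value. They report only what shows in the picture. A call takes as long as a camera call. They do not tell look-alikes from the thing itself.
- imaging.regions_of(thing, camera): "region" (480x640 bool, what is visible of it) and "box" ([centre column, centre row, width, height] in pixels, round what is visible of it).
- imaging.mark_of(thing, camera): "uv" ([column, row] in pixels: a listed point, or the origin of a listed thing).
The state is a dict: "clock": time; "qpos": joint angles; "qd": joint speeds; "joint_efforts": joint torques, N m; "position": TCP position; "tool_rot": TCP orientation; "force": force on the tool from outside, world axes, zero at the start; "moment": the same for the moment, N m; "grip_width": finger opening in m.
Only numpy, scipy, OpenCV 4.12 (cv2) and the standard library are available. Lean on these libraries where they do the work, as an engineer would, in place of code of your own. Each camera call takes 0.05 s, during which the arm holds its last target.

## Working session

There is one attempt and no reset: what is moved stays moved. The work goes in short steps, Python scripts to look and compute and a shell command to move; the robot and the scene stay as the last step left them, time stands still between calls to the robot, and variables do not carry over. Pictures are saved under pics/ and viewed, and the job is handed in when it is done.

```bash
ls; mkdir -p pics; python3 - <<'E'
from workcell import status, imaging
import cv2, numpy as np
s=status.observe(); print(s)
for n in ["scene","side","wrist"]:
    f=imaging.grab_frame(n); cv2.imwrite(f"pics/{n}0.png",f["color"][:,:,::-1])
    print(n,f["fx"],f["cx"],np.round(f["camera_from_world"],3).tolist())
    for t in ["shaft_mouth","stem_top","latch_tip","rest","rest_floor","key_grip","key_foot","weight_mid","vial_mid","fixture"]:
        print(t,[(np.round(m["uv"],1).tolist(),round(m["conf"],2)) for m in imaging.mark_of(t,n)][:4])
E
```

```text
pics
{'clock': 0.0, 'qpos': array([ 1.14882545,  0.52202465, -0.03631338,  1.6000038 ,  0.02118431,
        1.02108831, -0.11277672]), 'qd': array([ 0.00207317, -0.00078476,  0.00060864, -0.00050882, -0.00050389,
       -0.00087186, -0.0003943 ]), 'joint_efforts': array([ 1.89317703e-03, -9.27101898e+01,  1.98152415e+00, -3.69931054e+01,
        1.80624286e-02,  8.25020252e-03, -2.63600282e-05]), 'position': array([ 0.21520541, -0.58644605,  0.24972075]), 'tool_rot': array([-3.14045540e+00,  7.46721799e-05,  3.51763788e-01]), 'force': array([ 0.23008345, -0.09810154, -0.10727021]), 'moment': array([-0.01074561, -0.00348737, -0.02944947]), 'grip_width': 0.08511465061761594}
scene 453.21652094576046 319.2976217691718 [[-0.658, -0.753, 0.019, 0.393], [-0.575, 0.486, -0.658, 0.393], [0.486, -0.443, -0.753, 0.705], [0.0, 0.0, 0.0, 1.0]]
shaft_mouth [([273.7, 312.1], 0.68)]
stem_top []
latch_tip [([226.3, 350.0], 0.61)]
rest [([408.1, 265.8], 0.96)]
rest_floor [([404.3, 259.2], 0.56)]
key_grip [([417.0, 173.6], 0.87), ([410.5, 280.6], 0.86), ([335.6, 197.3], 0.79), ([421.1, 213.2], 0.65)]

[... 465 characters left out ...]
latch_tip [([273.1, 383.1], 0.59)]
rest [([377.8, 272.6], 0.88)]
rest_floor [([378.9, 267.8], 0.72)]
key_grip [([383.0, 205.6], 0.79), ([305.0, 214.3], 0.73), ([353.6, 181.0], 0.65), ([410.1, 253.9], 0.61)]
key_foot [([305.4, 281.7], 0.92), ([406.6, 314.1], 0.78), ([350.6, 241.5], 0.58)]
weight_mid [([242.7, 326.3], 0.69)]
vial_mid [([343.3, 250.8], 0.85), ([383.6, 208.4], 0.35)]
fixture [([319.5, 372.7], 0.57)]
wrist 353.0378602226328 320.33303526032927 [[0.344, -0.939, 0.001, -0.624], [-0.891, -0.326, 0.315, -0.04], [-0.296, -0.109, -0.949, 0.38], [0.0, 0.0, 0.0, 1.0]]
shaft_mouth []
stem_top []
latch_tip []
rest []
rest_floor []
key_grip []
key_foot []
weight_mid []
vial_mid []
fixture []
```

View pics/scene0.png

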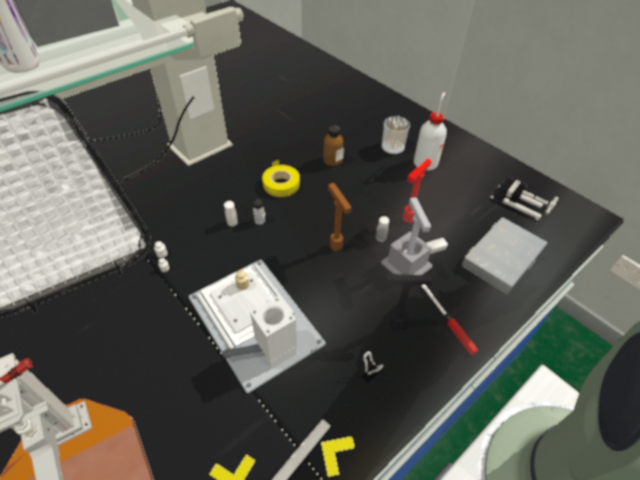

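View pics/side0.png

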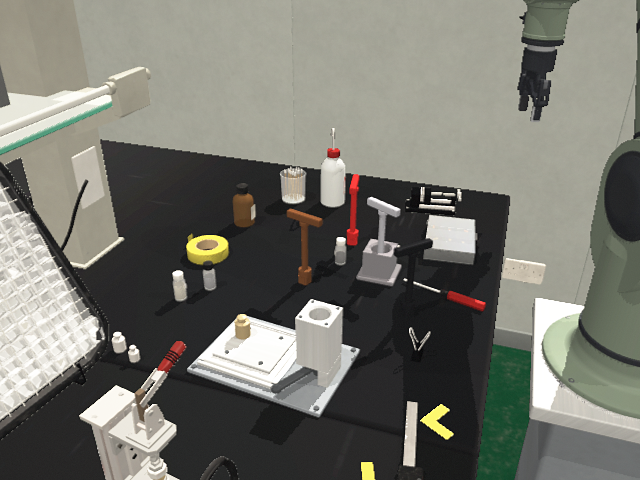

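```bash
python3 - <<'E'
import cv2
a=cv2.imread("pics/scene0.png")[120:400,180:460]
b=cv2.imread("pics/side0.png")[160:440,200:480]
import numpy as np
cv2.imwrite("pics/crop0.png",cv2.resize(np.hstack([a,b]),(800,400),interpolation=cv2.INTER_CUBIC))
E
```

```text
(no output)
```

View pics/crop0.png

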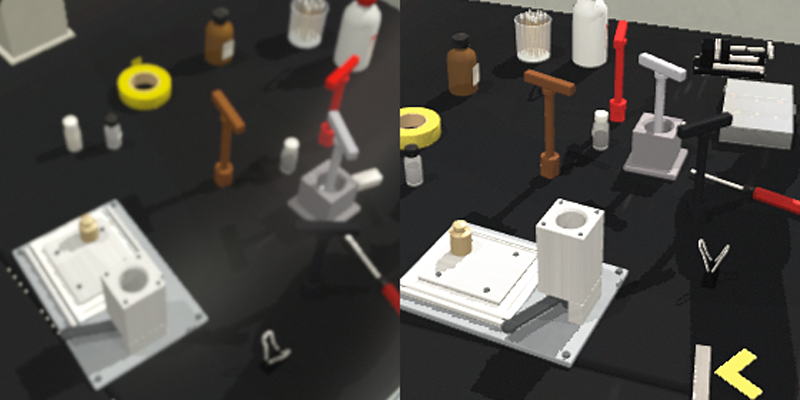

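The key candidates in the side image are steel in the rest (383,206), black (410,254), brown (305,214) and red (354,181). I choose the steel one standing in the grey rest, and the crop confirms it. In the scene image it is at (417,174)–(420,213).

```bash
cat > h.py <<'E'
import numpy as np, cv2
from workcell import status, imaging
def deproj(f,mask=None):
    z=f["range_z"]; v,u=np.nonzero((z>0)&(mask if mask is not None else True))
    d=z[v,u]; P=np.c_[(u-f["cx"])/f["fx"]*d,(v-f["cy"])/f["fy"]*d,d]
    T=f["camera_from_world"]; return (P-T[:3,3])@T[:3,:3], u, v
def proj(f,p):
    T=f["camera_from_world"]; c=T[:3,:3]@np.asarray(p)+T[:3,3]
    return np.array([f["fx"]*c[0]/c[2]+f["cx"],f["fy"]*c[1]/c[2]+f["cy"]])
def atz(f,uv,z):
    T=f["camera_from_world"];R=T[:3,:3];o=-R.T@T[:3,3]
    d=R.T@np.array([(uv[0]-f["cx"])/f["fx"],(uv[1]-f["cy"])/f["fy"],1.]);return o+d*(z-o[2])/d[2]
E
python3 - <<'E'
from h import *
H=dict(shaft_mouth=.13,latch_tip=.032,rest=0,rest_floor=.01,key_grip=.16,key_foot=.01,weight_mid=.044,vial_mid=.03)
for n in ["scene","side"]:
    f=imaging.grab_frame(n); print(n)
    for t,z in H.items():
        for m in imaging.mark_of(t,n): print(t,np.round(m["uv"]),round(m["conf"],2),np.round(atz(f,m["uv"],z),3))
    for t in ["key_grip","rest","fixture","weight_mid","vial_mid"]:
        for r in imaging.regions_of(t,n)[:5]:
            P,u,v=deproj(f,r["region"]); c=f["color"][v,u].mean(0)
            if len(P)==0: continue
            print(" R",t,round(r["conf"],2),np.round(r["box"]),len(P),"col",np.round(c),"min",np.round(P.min(0),3),"max",np.round(P.max(0),3),"med",np.round(np.median(P,0),3))
E
```

```text
scene
shaft_mouth [276. 314.] 0.87 [0.488 0.194 0.13 ]
shaft_mouth [277. 350.] 0.71 [0.434 0.235 0.13 ]
latch_tip [226. 350.] 0.81 [0.538 0.278 0.032]
rest [409. 266.] 0.8 [ 0.466 -0.145  0.   ]
rest_floor [403. 259.] 0.96 [ 0.482 -0.142  0.01 ]
key_grip [421. 171.] 0.93 [ 0.552 -0.243  0.16 ]
key_grip [408. 279.] 0.59 [ 0.382 -0.009  0.16 ]
key_grip [339. 197.] 0.56 [ 0.606 -0.056  0.16 ]
key_foot [337. 248.] 0.9 [ 0.6   -0.053  0.01 ]
key_foot [403. 216.] 0.89 [ 0.571 -0.243  0.01 ]
key_foot [404. 260.] 0.84 [ 0.48  -0.143  0.01 ]
key_foot [396. 327.] 0.62 [ 0.376 -0.005  0.01 ]
weight_mid [239. 280.] 0.77 [0.644 0.174 0.044]
vial_mid [381. 230.] 0.72 [ 0.562 -0.152  0.03 ]
 R key_grip 0.81 [410. 302.  52.  56.] 982 col [42. 41. 41.] min [ 0.353 -0.159 -0.001] max [0.469 0.02  0.162] med [ 0.382 -0.01   0.143]
 R key_grip 0.8 [340. 217.  22.  69.] 654 col [107.  67.  35.] min [ 0.571 -0.192  0.   ] max [ 0.741 -0.043  0.162] med [ 0.606 -0.057  0.119]
 R key_grip 0.65 [418. 225.  26.  59.] 621 col [149. 145. 144.] min [ 0.433 -0.32   0.   ] max [ 0.604 -0.116  0.172] med [ 0.469 -0
[... 2067 characters left out ...]
 fixture 0.76 [277. 357. 169. 120.] 11017 col [199. 199. 195.] min [ 0.445  0.045 -0.008] max [0.705 0.292 0.132] med [0.534 0.228 0.02 ]
 R fixture 0.58 [243. 329.  14.  24.] 341 col [191. 172. 131.] min [0.631 0.105 0.006] max [0.689 0.186 0.067] med [0.641 0.178 0.048]
 R weight_mid 0.77 [243. 328.  16.  27.] 332 col [191. 172. 130.] min [0.631 0.105 0.008] max [0.67  0.186 0.067] med [0.641 0.178 0.048]
 R vial_mid 0.74 [343. 251.   9.  29.] 252 col [159. 156. 150.] min [ 0.553 -0.164  0.001] max [ 0.575 -0.14   0.062] med [ 0.564 -0.148  0.033]
 R vial_mid 0.24 [383. 225.  33.  55.] 568 col [167. 165. 165.] min [ 0.436 -0.425 -0.003] max [ 0.536 -0.112  0.17 ] med [ 0.472 -0.134  0.154]
```

```bash
python3 - <<'E'
from h import *
def rect(P):
    (c,s,a)=cv2.minAreaRect((P[:,:2]*1000).astype(np.float32)); return np.round(c,1),np.round(s,1),round(a,1)
for n in ["scene","side"]:
    f=imaging.grab_frame(n); P,u,v=deproj(f)
    print(n)
    def sel(x0,x1,y0,y1,z0,z1): 
        m=(P[:,0]>x0)&(P[:,0]<x1)&(P[:,1]>y0)&(P[:,1]<y1)&(P[:,2]>z0)&(P[:,2]<z1); return P[m]
    def clean(Q,r=.004,k=4):
        from scipy.spatial import cKDTree
        t=cKDTree(Q); return Q[[len(t.query_ball_point(q,r))>=k for q in Q]]
    for nm,b in dict(key=(.40,.54,-.21,-.06,.145,.18),keytop=(.40,.54,-.21,-.06,.1625,.175),tower=(.42,.56,.13,.27,.124,.136),rest=(.40,.54,-.21,-.06,.06,.07),plate=(.5,.72,.08,.3,.02,.027),base=(.42,.72,.08,.32,.005,.0105),latch=(.45,.6,.2,.34,.0275,.036)).items():
        Q=clean(sel(*b)); 
        if len(Q)<5: print(nm,len(Q)); continue
        c=Q.mean(0); w,V=np.linalg.eigh(np.cov((Q-c)[:,:2].T))
        print(nm,len(Q),"mean",np.round(c,4),"rect",*rect(Q),"pca yaw",round(np.degrees(np.arctan2(V[1,1],V[0,1]))%180,1),"zmed",round(np.median(Q[:,2]),4))
E
```

```text
scene
key 315 mean [ 0.4666 -0.1355  0.1661] rect [ 469.8 -138.3] [16.9 79.1] 60.0 pca yaw 152.5 zmed 0.1683
keytop 240 mean [ 0.4668 -0.1368  0.1687] rect [ 469.7 -139.6] [14.7 77.9] 60.0 pca yaw 152.0 zmed 0.1691
tower 800 mean [0.489  0.2016 0.1303] rect [490.6 200.6] [56.9 58.1] 84.1 pca yaw 171.0 zmed 0.1306
rest 421 mean [ 0.4678 -0.1373  0.0658] rect [ 470.5 -140.7] [61.1 60.6] 88.4 pca yaw 46.9 zmed 0.0662
plate 1699 mean [0.6143 0.195  0.024 ] rect [612.2 187.8] [ 96.4 113.5] 83.7 pca yaw 137.1 zmed 0.0239
base 2876 mean [0.5248 0.2091 0.0086] rect [572.5 191.6] [170.1 246.9] 83.7 pca yaw 11.4 zmed 0.0087
latch 329 mean [0.5142 0.2515 0.0323] rect [502.8 240.6] [112.   32.9] 39.7 pca yaw 44.2 zmed 0.0325
side
key 295 mean [ 0.4705 -0.1324  0.1608] rect [ 472.2 -135.2] [14.6 79. ] 60.8 pca yaw 152.5 zmed 0.1617
keytop 134 mean [ 0.4703 -0.1338  0.1663] rect [ 472.7 -136.3] [13.2 77.1] 60.8 pca yaw 152.1 zmed 0.1664
tower 695 mean [0.4917 0.2054 0.1286] rect [492.1 203. ] [59.8 57.6] 83.5 pca yaw 92.1 zmed 0.129
rest 235 mean [ 0.4738 -0.1356  0.0637] rect [ 472.8 -137.8] [63.2 58.6] 88.4 pca yaw 91.8 zmed 0.0639
plate 2138 mean [0.6091 0.1965 0.0225] rect [587.1 201.8] [120.6 177. ] 67.8 pca yaw 10.6 zmed 0.0225
base 2931 mean [0.5337 0.2378 0.0075] rect [574.2 194.8] [171.7 245.9] 84.0 pca yaw 11.5 zmed 0.0075
latch 407 mean [0.5138 0.2523 0.0311] rect [506.6 243.9] [108.6  36.7] 39.5 pca yaw 44.8 zmed 0.0312
```

```bash
python3 -m handwheel '[{"offset":[33,-28,-5],"rot":[0,0,0],"claw":1},{"offset":[33,-28,-5],"rot":[0,0,0],"claw":1},{"offset":[33,-28,-5],"rot":[0,0,0],"claw":1},{"offset":[33,-28,-5],"rot":[0,0,0],"claw":1},{"offset":[33,-28,-5],"rot":[0,0,0],"claw":1},{"offset":[33,-28,-5],"rot":[0,0,0],"claw":1},{"offset":[33,-28,-5],"rot":[0,0,0],"claw":1},{"offset":[33,-28,-5],"rot":[0,0,0],"claw":1},{"offset":[33,-28,-5],"rot":[0,0,0],"claw":1},{"offset":[33,-28,-5],"rot":[0,0,0],"claw":1},{"offset":[33,-28,-5],"rot":[0,0,0],"claw":1},{"offset":[33,-28,-5],"rot":[0,0,0],"claw":1}]' 70
python3 -m handwheel '[{"offset":[0,0,0],"rot":[0,0,-8],"claw":1},{"offset":[0,0,0],"rot":[0,0,-8],"claw":1},{"offset":[0,0,0],"rot":[0,0,-8],"claw":1},{"offset":[0,0,0],"rot":[0,0,-8],"claw":1},{"offset":[0,0,0],"rot":[0,0,-8],"claw":1},{"offset":[0,0,0],"rot":[0,0,-8],"claw":1},{"offset":[0,0,0],"rot":[0,0,-8],"claw":1},{"offset":[0,0,0],"rot":[0,0,-8],"claw":1},{"offset":[0,0,0],"rot":[0,0,-8],"claw":1},{"offset":[0,0,0],"rot":[0,0,-8],"claw":1},{"offset":[0,0,0],"rot":[0,0,-8],"claw":1},{"offset":[0,0,0],"rot":[0,0,-8],"claw":1}]'
cat >> h.py <<'E'
def st(goal=None,yaw=None):
    from scipy.spatial.transform import Rotation as Ro
    s=status.observe(); R=Ro.from_euler("xyz",s["tool_rot"]).as_matrix()
    y=np.degrees(np.arctan2(R[1,0],R[0,0])); print("t",round(s["clock"],2),"pos",np.round(s["position"]*1000,1),"yaw",round(y,1),"tilt",np.round(np.degrees(R[:2,2]),2),"F",np.round(s["force"],1),"M",np.round(s["moment"],2),"w",round(s["grip_width"]*1000,1),"q",np.round(s["qpos"],2))
    if goal is not None: print("tool delta mm",np.round(R.T@(np.array(goal)-s["position"])*1000,1))
    if yaw is not None: print("rot z",round(-((yaw-y+180)%360-180),1))
E
python3 -c "
from h import *; st([.4709,-.1375,.31],151.2)"
```

```text
clock: 4.35
position: [0.472, -0.1332, 0.3108]
tool_rot: [3.141, -0.0, 0.352]
force: [0.9, -0.4, 0.3]
grip_width: 0.0855
clock: 5.55
position: [0.4713, -0.1349, 0.3104]
tool_rot: [3.141, 0.0, 2.033]
force: [0.1, 0.5, -0.2]
grip_width: 0.0857
t 5.55 pos [ 471.3 -134.9  310.4] yaw 116.5 tilt [ 0.01 -0.01] F [ 0.1  0.5 -0.2] M [ 0.02 -0.01  0.04] w 85.7 q [ 0.6   0.28 -0.54  1.85  0.16  1.06  0.46]
tool delta mm [-2.1 -1.5  0.4]
rot z -34.7
```

```bash
python3 -m handwheel '[{"offset":[-2,-1.5,10],"rot":[0,0,-7],"claw":1},{"offset":[0,0,10],"rot":[0,0,-7],"claw":1},{"offset":[0,0,10],"rot":[0,0,-7],"claw":1},{"offset":[0,0,10],"rot":[0,0,-7],"claw":1},{"offset":[0,0,10],"rot":[0,0,-6.7],"claw":1},{"offset":[0,0,0],"rot":[0,0,0],"claw":1},{"offset":[0,0,0],"rot":[0,0,0],"claw":1}]'
python3 - <<'E'
from h import *
st([.4709,-.1375,.16],151.2)
f=imaging.grab_frame("wrist"); cv2.imwrite("pics/w1.png",f["color"][:,:,::-1])
P,u,v=deproj(f)
def rect(P):
    (c,s,a)=cv2.minAreaRect((P[:,:2]*1000).astype(np.float32)); return np.round(c,1),np.round(s,1),round(a,1)
for z0,z1 in((.16,.175),(.06,.07)):
    m=(abs(P[:,0]-.471)<.06)&(abs(P[:,1]+.138)<.06)&(P[:,2]>z0)&(P[:,2]<z1); Q=P[m]
    print(len(Q)); 
    if len(Q)>5: print(rect(Q),np.median(Q[:,2]))
E
```

```text
clock: 6.25
position: [0.4709, -0.1374, 0.2605]
tool_rot: [3.141, -0.0, 2.629]
force: [-0.3, -1.0, 0.9]
grip_width: 0.0851
t 6.25 pos [ 470.9 -137.4  260.5] yaw 150.6 tilt [-0.    0.01] F [-0.3 -1.   0.9] M [-0.04  0.03 -0.05] w 85.1 q [ 0.67  0.35 -0.64  1.91  0.25  0.96  0.97]
tool delta mm [-0.000e+00 -1.000e-01  1.005e+02]
rot z -0.6
2393
(array([ 470.9, -138.5]), array([14. , 79.1]), 61.4) 0.1673952017314915
2230
(array([ 471.4, -138.9]), array([60.3, 60. ]), 88.5) 0.06447183816782373
```

View pics/w1.png

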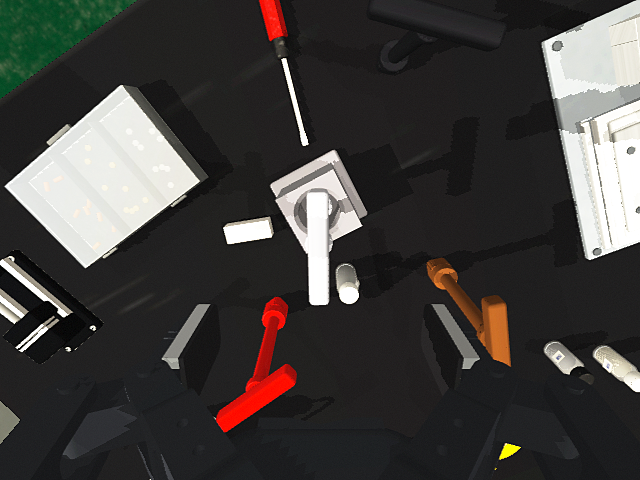

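The wrist view shows the steel crossbar at (318,245) standing in the rest, with the vial at (347,283) well below finger height. The wrist and averaged fixed cameras agree within 1 mm, so I descend and grasp.

```bash
python3 -m handwheel '[{"offset":[-0.4,-0.7,20],"rot":[0,0,-0.7],"claw":1},{"offset":[0,0,20],"rot":[0,0,0],"claw":1},{"offset":[0,0,20],"rot":[0,0,0],"claw":1},{"offset":[0,0,20],"rot":[0,0,0],"claw":1},{"offset":[0,0,20],"rot":[0,0,0],"claw":1},{"offset":[0,0,0],"rot":[0,0,0],"claw":1},{"offset":[0,0,0],"rot":[0,0,0],"claw":-1},{"offset":[0,0,0],"rot":[0,0,0],"claw":-1},{"offset":[0,0,0],"rot":[0,0,0],"claw":-1},{"offset":[0,0,0],"rot":[0,0,0],"claw":-1},{"offset":[0,0,0],"rot":[0,0,0],"claw":-1},{"offset":[0,0,0],"rot":[0,0,0],"claw":-1}]' 80
python3 -c "
from h import *; st([.4709,-.138,.16],151.3)"
```

```text
clock: 7.5
position: [0.4715, -0.1383, 0.161]
tool_rot: [3.141, 0.002, 2.645]
force: [-1.4, 0.2, 10.3]
grip_width: 0.0154
t 7.5 pos [ 471.5 -138.3  161. ] yaw 151.5 tilt [ 0.08 -0.03] F [-1.4  0.2 10.3] M [-0.21  0.15 -0.05] w 15.4 q [ 0.61  0.49 -0.58  2.01  0.39  0.75  0.87]
tool delta mm [0.7 0.  1. ]
rot z 0.2
```

```bash
python3 -m handwheel '[{"offset":[0,0,0],"rot":[0,0,0],"claw":-1},{"offset":[0,0,0],"rot":[0,0,0],"claw":-1},{"offset":[0,0,0],"rot":[0,0,0],"claw":-1}]' 80
python3 -c "
from h import *; st([.4709,-.138,.16],151.3)"
```

```text
clock: 7.8
position: [0.4715, -0.1383, 0.1611]
tool_rot: [3.141, 0.002, 2.645]
force: [-1.2, -1.0, 11.1]
grip_width: 0.0158
t 7.8 pos [ 471.5 -138.3  161.1] yaw 151.5 tilt [ 0.09 -0.04] F [-1.2 -1.  11.1] M [-0.21  0.2  -0.01] w 15.8 q [ 0.61  0.49 -0.58  2.01  0.39  0.75  0.87]
tool delta mm [0.6 0.  1.1]
rot z 0.2
```

```bash
python3 -m handwheel '[{"offset":[0,0,-8],"rot":[0,0,0],"claw":-1},{"offset":[0,0,-14],"rot":[0,0,0],"claw":-1},{"offset":[0,0,-18],"rot":[0,0,0],"claw":-1},{"offset":[0,0,-20],"rot":[0,0,0],"claw":-1},{"offset":[0,0,-20],"rot":[0,0,0],"claw":-1},{"offset":[0,0,-20],"rot":[0,0,0],"claw":-1},{"offset":[0,0,-20],"rot":[0,0,0],"claw":-1},{"offset":[0,0,-20],"rot":[0,0,0],"claw":-1},{"offset":[0,0,-20],"rot":[0,0,0],"claw":-1},{"offset":[0,0,-20],"rot":[0,0,0],"claw":-1},{"offset":[0,0,-10],"rot":[0,0,0],"claw":-1},{"offset":[0,0,0],"rot":[0,0,0],"claw":-1}]' 80
python3 -c "
from h import *; st([.4914,.2018,.36],173.2)"
```

```text
clock: 9.0
position: [0.4711, -0.1381, 0.3517]
tool_rot: [3.141, 0.002, 2.645]
force: [-0.6, -0.1, -2.5]
grip_width: 0.0157
t 9.0 pos [ 471.1 -138.1  351.7] yaw 151.6 tilt [ 0.11 -0.04] F [-0.6 -0.1 -2.5] M [-0.01 -0.02 -0.05] w 15.7 q [ 0.72  0.25 -0.68  1.78  0.17  1.16  1.06]
tool delta mm [144.  308.5  -8.5]
rot z -21.6
```

```bash
python3 -m handwheel '[{"offset":[6,13,-1],"rot":[0,0,0],"claw":-1},{"offset":[12,25,-1],"rot":[0,0,0],"claw":-1},{"offset":[14,30,-1],"rot":[0,0,0],"claw":-1},{"offset":[14,30,-1],"rot":[0,0,0],"claw":-1},{"offset":[14,30,-1],"rot":[0,0,0],"claw":-1},{"offset":[14,30,-1],"rot":[0,0,0],"claw":-1},{"offset":[14,30,-1],"rot":[0,0,0],"claw":-1},{"offset":[14,30,-1],"rot":[0,0,0],"claw":-1},{"offset":[14,30,0],"rot":[0,0,0],"claw":-1},{"offset":[14,30,0],"rot":[0,0,0],"claw":-1},{"offset":[9,20,0],"rot":[0,0,0],"claw":-1},{"offset":[5,10.5,0],"rot":[0,0,0],"claw":-1}]' 80
python3 -m handwheel '[{"offset":[0,0,0],"rot":[0,0,-7],"claw":-1},{"offset":[0,0,0],"rot":[0,0,-7],"claw":-1},{"offset":[0,0,0],"rot":[0,0,-5],"claw":-1},{"offset":[0,0,0],"rot":[0,0,-2.6],"claw":-1},{"offset":[0,0,0],"rot":[0,0,0],"claw":-1},{"offset":[0,0,0],"rot":[0,0,0],"claw":-1}]' 80
python3 - <<'E'
from h import *
st([.4914,.2018,.36],173.2)
for n in ["scene","side"]:
    f=imaging.grab_frame(n); cv2.imwrite(f"pics/{n}1.png",f["color"][:,:,::-1])
    for t in ["key_foot","shaft_mouth","latch_tip"]:
        print(n,t,[(np.round(m["uv"],1).tolist(),round(m["conf"],2)) for m in imaging.mark_of(t,n)][:5])
    P,u,v=deproj(f)
    # shank/head slices
    m=(abs(P[:,0]-.491)<.05)&(abs(P[:,1]-.202)<.05)
    Q=P[m]
    for a,b in ((.205,.228),(.235,.26),(.26,.285),(.285,.31),(.31,.335),(.123,.136)):
        q=Q[(Q[:,2]>a)&(Q[:,2]<b)]
        if len(q)>3: print(a,len(q),np.round(np.median(q,0)*1000,1),np.round(q.min(0)*1000,1),np.round(q.max(0)*1000,1))
    print("proj foot expected",proj(f,[.4914,.2018,.21]),"mouth",proj(f,[.4914,.2018,.13]))
E
python3 -c "
import cv2,numpy as np
a=cv2.imread('pics/scene1.png')[140:400,180:400]; b=cv2.imread('pics/side1.png')[100:360,220:440]
cv2.imwrite('pics/c1.png',cv2.resize(np.hstack([a,b]),(800,473),interpolation=cv2.INTER_CUBIC))"
```

```text
clock: 10.2
position: [0.4901, 0.2043, 0.3575]
tool_rot: [-3.141, -0.002, 2.648]
force: [0.8, 0.2, -2.2]
grip_width: 0.0156
clock: 10.8
position: [0.491, 0.2014, 0.358]
tool_rot: [-3.141, -0.001, 3.02]
force: [-0.4, 0.0, -1.4]
grip_width: 0.0154
t 10.8 pos [491.  201.4 358. ] yaw 173.0 tilt [-0.03 -0.01] F [-0.4  0.  -1.4] M [0.06 0.01 0.01] w 15.4 q [ 0.17  0.38 -0.9   1.67  0.31  1.24  0.66]
tool delta mm [-0.3  0.4 -2. ]
rot z -0.2
scene key_foot [([334.7, 246.1], 0.93), ([265.7, 285.7], 0.74), ([410.2, 218.4], 0.69), ([393.1, 326.4], 0.57)]
scene shaft_mouth [([273.0, 315.5], 0.77)]
scene latch_tip [([225.1, 349.9], 0.51)]
0.205 123 [481.  205.3 217. ] [478.1 187.8 206.4] [499.1 211.4 226.6]
0.235 222 [485.9 202.9 239.9] [477.5 186.6 235.2] [503.7 212.6 259.7]
0.26 97 [486.1 202.8 273.2] [483.6 194.2 260.1] [493.5 206.3 284.8]
0.285 107 [486.3 203.2 298.1] [483.6 194.9 285.4] [494.  206.9 309.8]
0.31 99 [486.2 203.2 320.4] [484.  195.7 310.6] [493.7 207.2 333.9]
0.123 836 [489.  202.3 130.6] [460.  170.  123.1] [521.6 231.4 135.5]
proj foot expected [268.45248245 287.06294447] mouth [271.61043835 314.92189588]
side key_foot [([316.8, 268.5], 0.97), ([409.1, 315.2], 0.71), ([351.4, 239.4], 0.64), ([305.7, 280.5], 0.63)]
side shaft_mouth [([322.7, 313.1], 0.92)]
side latch_tip []
0.205 217 [489.4 210.6 217.2] [480.1 195.2 205.8] [504.8 215.  228. ]
0.235 219 [490.9 205.9 239.8] [479.3 189.2 235. ] [506.3 215.7 259.9]
0.26 131 [491.  205.5 272.7] [485.6 199.5 260.5] [497.6 208.8 284.9]
0.285 143 [490.8 205.9 298. ] [486.  197.8 285. ] [498.1 210.4 310. ]
0.31 137 [491.1 206.3 322.3] [486.2 199.9 310.8] [497.6 210.6 334.4]
0.123 750 [491.5 206.1 128.9] [461.6 171.7 123.1] [524.3 235.  133. ]
proj foot expected [319.59841059 268.51546399] mouth [319.39997602 311.96395836]
```

View pics/c1.png

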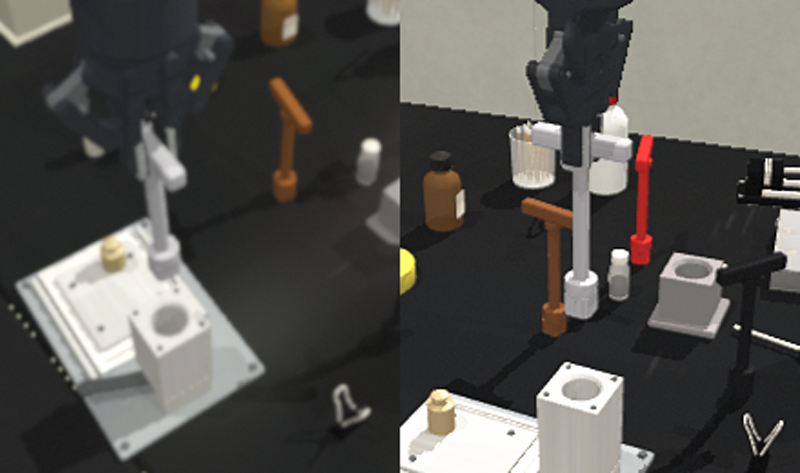

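```bash
python3 - <<'E'
from h import *
from scipy.optimize import least_squares
from scipy.spatial import cKDTree
for n in ["scene","side"]:
    f=imaging.grab_frame(n);P,u,v=deproj(f)
    for nm,a,b,r in (("shank",.262,.332,.0065),("head",.214,.238,.01375)):
        q=P[(abs(P[:,0]-.491)<.03)&(abs(P[:,1]-.202)<.03)&(P[:,2]>a)&(P[:,2]<b)]
        s=least_squares(lambda c:np.hypot(q[:,0]-c[0],q[:,1]-c[1])-r,[.491,.202],loss="soft_l1",f_scale=.001)
        print(n,nm,len(q),np.round(s.x*1000,1),round(np.median(abs(s.fun))*1000,2))
    q=P[(abs(P[:,0]-.491)<.045)&(abs(P[:,1]-.202)<.045)&(P[:,2]>.124)&(P[:,2]<.136)]
    t=cKDTree(q); q=q[[len(k)>=4 for k in t.query_ball_point(q,.004)]]
    print("tower",cv2.minAreaRect((q[:,:2]*1000).astype(np.float32)))
E
```

```text
scene shank 289 [491.6 200. ] 0.38
scene head 155 [492.2 198.9] 0.62
tower ((490.2033386230469, 200.8668212890625), (56.8486442565918, 57.862693786621094), 83.34931182861328)
side shank 396 [493.2 201. ] 0.59
side head 264 [493.6 199.5] 0.84
tower ((492.27618408203125, 202.9188690185547), (59.31061935424805, 57.53782272338867), 84.0506820678711)
```

```bash
python3 -m handwheel '[{"offset":[1.2,1.4,10],"rot":[0,0,0],"claw":-1},{"offset":[0,0,15],"rot":[0,0,0],"claw":-1},{"offset":[0,0,15],"rot":[0,0,0],"claw":-1},{"offset":[0,0,15],"rot":[0,0,0],"claw":-1},{"offset":[0,0,10],"rot":[0,0,0],"claw":-1},{"offset":[0,0,4],"rot":[0,0,0],"claw":-1},{"offset":[0,0,0],"rot":[0,0,0],"claw":-1}]' 80
python3 - <<'E'
from h import *
st()
for n in ["scene","side"]:
    f=imaging.grab_frame(n); cv2.imwrite(f"pics/{n}2.png",f["color"][:,:,::-1])
a=cv2.imread('pics/scene2.png')[250:350,210:330]; b=cv2.imread('pics/side2.png')[260:360,260:380]
cv2.imwrite('pics/c2.png',cv2.resize(np.hstack([a,b]),(800,333),interpolation=cv2.INTER_CUBIC))
E
```

```text
clock: 12.0
position: [0.4901, 0.2033, 0.2889]
tool_rot: [-3.141, -0.001, 3.022]
force: [0.6, -0.5, -2.7]
grip_width: 0.0159
t 12.0 pos [490.1 203.3 288.9] yaw 173.2 tilt [-0.04 -0.  ] F [ 0.6 -0.5 -2.7] M [-0.01  0.04  0.01] w 15.9 q [ 0.14  0.44 -0.87  1.77  0.37  1.1   0.6 ]
```

View pics/c2.png

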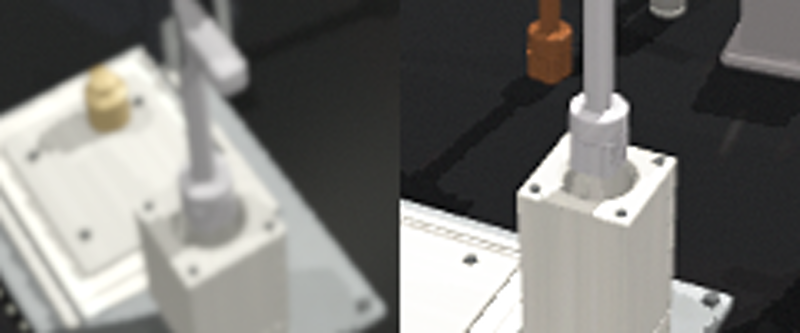

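The head sits over the mouth in both views, at about (213,218) and (600,175) in the crop. I'll continue gently.

```bash
python3 -m handwheel '[{"offset":[0,0,4],"rot":[0,0,0],"claw":-1},{"offset":[0,0,4],"rot":[0,0,0],"claw":-1},{"offset":[0,0,4],"rot":[0,0,0],"claw":-1},{"offset":[0,0,4],"rot":[0,0,0],"claw":-1},{"offset":[0,0,4],"rot":[0,0,0],"claw":-1},{"offset":[0,0,0],"rot":[0,0,0],"claw":-1}]' 80
python3 -c "
from h import *
st()"
```

```text
clock: 12.7
position: [0.49, 0.2031, 0.2687]
tool_rot: [-3.141, -0.001, 3.022]
force: [0.1, 0.6, -2.0]
grip_width: 0.0158
t 12.7 pos [490.  203.1 268.7] yaw 173.2 tilt [-0.04 -0.01] F [ 0.1  0.6 -2. ] M [-0.    0.03  0.04] w 15.8 q [ 0.13  0.46 -0.86  1.8   0.4   1.07  0.58]
```

```bash
python3 -m handwheel '[{"offset":[0,0,7],"rot":[0,0,0],"claw":-1},{"offset":[0,0,7],"rot":[0,0,0],"claw":-1},{"offset":[0,0,7],"rot":[0,0,0],"claw":-1},{"offset":[0,0,7],"rot":[0,0,0],"claw":-1},{"offset":[0,0,7],"rot":[0,0,0],"claw":-1},{"offset":[0,0,7],"rot":[0,0,0],"claw":-1},{"offset":[0,0,7],"rot":[0,0,0],"claw":-1},{"offset":[0,0,7],"rot":[0,0,0],"claw":-1},{"offset":[0,0,3],"rot":[0,0,0],"claw":-1},{"offset":[0,0,0],"rot":[0,0,0],"claw":-1}]' 80
python3 -c "
from h import *
st()"
```

```text
clock: 13.7
position: [0.49, 0.2033, 0.2099]
tool_rot: [-3.141, -0.001, 3.022]
force: [1.7, -0.6, -1.9]
grip_width: 0.0156
t 13.7 pos [490.  203.3 209.9] yaw 173.2 tilt [-0.03 -0.01] F [ 1.7 -0.6 -1.9] M [ 0.03 -0.02 -0.01] w 15.6 q [ 0.09  0.53 -0.82  1.86  0.47  0.95  0.51]
```

```bash
python3 -m handwheel '[{"offset":[0,0,3],"rot":[0,0,0],"claw":-1},{"offset":[0,0,3],"rot":[0,0,0],"claw":-1},{"offset":[0,0,3],"rot":[0,0,0],"claw":-1},{"offset":[0,0,0],"rot":[0,0,0],"claw":-1}]' 80
python3 -c "
from h import *
st()"
python3 -m handwheel '[{"offset":[0,0,3],"rot":[0,0,0],"claw":-1},{"offset":[0,0,3],"rot":[0,0,0],"claw":-1},{"offset":[0,0,0],"rot":[0,0,0],"claw":-1}]' 80
python3 -c "
from h import *
st()"
```

```text
clock: 14.1
position: [0.49, 0.2032, 0.2009]
tool_rot: [-3.141, -0.0, 3.022]
force: [-0.0, 0.6, -2.7]
grip_width: 0.0157
t 14.1 pos [490.  203.2 200.9] yaw 173.2 tilt [-0.03 -0.01] F [-0.   0.6 -2.7] M [ 0.01 -0.    0.02] w 15.7 q [ 0.08  0.54 -0.81  1.87  0.48  0.94  0.5 ]
clock: 14.4
position: [0.49, 0.2032, 0.1949]
tool_rot: [-3.141, -0.0, 3.022]
force: [0.1, -0.5, -0.5]
grip_width: 0.0155
t 14.4 pos [490.  203.2 194.9] yaw 173.2 tilt [-0.03 -0.01] F [ 0.1 -0.5 -0.5] M [ 0.03 -0.   -0.02] w 15.5 q [ 0.08  0.55 -0.8   1.87  0.49  0.92  0.5 ]
```

```bash
python3 -m handwheel '[{"offset":[0,0,3],"rot":[0,0,0],"claw":-1},{"offset":[0,0,2],"rot":[0,0,0],"claw":-1},{"offset":[0,0,1],"rot":[0,0,0],"claw":-1},{"offset":[0,0,0],"rot":[0,0,0],"claw":-1}]' 80
python3 -c "
from h import *
st()"
python3 -m handwheel '[{"offset":[0,0,1],"rot":[0,0,0],"claw":-1},{"offset":[0,0,1],"rot":[0,0,0],"claw":-1},{"offset":[0,0,0],"rot":[0,0,0],"claw":-1}]' 80
python3 -c "
from h import *
st()"
```

```text
clock: 14.8
position: [0.4902, 0.2033, 0.1892]
tool_rot: [-3.142, -0.0, 3.022]
force: [1.2, -0.2, -2.7]
grip_width: 0.0153
t 14.8 pos [490.2 203.3 189.2] yaw 173.2 tilt [-0. -0.] F [ 1.2 -0.2 -2.7] M [-0.03  0.01 -0.  ] w 15.3 q [ 0.07  0.56 -0.8   1.88  0.5   0.91  0.49]
clock: 15.1
position: [0.4913, 0.2039, 0.1885]
tool_rot: [3.14, 0.003, 3.022]
force: [1.4, -1.0, 14.1]
grip_width: 0.0156
t 15.1 pos [491.3 203.9 188.5] yaw 173.1 tilt [0.17 0.06] F [ 1.4 -1.  14.1] M [-0.26 -0.28  0.07] w 15.6 q [ 0.07  0.56 -0.8   1.88  0.5   0.91  0.49]
```

Contact came at TCP z ≈ 0.1885 (expected about 0.187), so the key is seated. I'll ease off 1.2 mm and turn clockwise.

```bash
python3 -m handwheel '[{"offset":[0,0,-1.2],"rot":[0,0,0],"claw":-1},{"offset":[0,0,0],"rot":[0,0,5],"claw":-1},{"offset":[0,0,0],"rot":[0,0,5],"claw":-1},{"offset":[0,0,0],"rot":[0,0,5],"claw":-1},{"offset":[0,0,0],"rot":[0,0,5],"claw":-1},{"offset":[0,0,0],"rot":[0,0,5],"claw":-1},{"offset":[0,0,0],"rot":[0,0,5],"claw":-1}]' 80
python3 -c "
from h import *
st()"
python3 -m handwheel '[{"offset":[0,0,0],"rot":[0,0,5],"claw":-1},{"offset":[0,0,0],"rot":[0,0,5],"claw":-1},{"offset":[0,0,0],"rot":[0,0,5],"claw":-1},{"offset":[0,0,0],"rot":[0,0,5],"claw":-1},{"offset":[0,0,0],"rot":[0,0,5],"claw":-1},{"offset":[0,0,0],"rot":[0,0,5],"claw":-1}]' 80
python3 -c "
from h import *
st()"
```

```text
clock: 15.8
position: [0.4906, 0.2037, 0.189]
tool_rot: [3.14, 0.001, 2.495]
force: [0.7, 0.3, 4.1]
grip_width: 0.0158
t 15.8 pos [490.6 203.7 189. ] yaw 143.0 tilt [0.07 0.05] F [0.7 0.3 4.1] M [ 0.15 -0.24  0.1 ] w 15.8 q [-0.01  0.52 -0.67  1.88  0.42  0.87  0.04]
clock: 16.4
position: [0.4907, 0.2037, 0.189]
tool_rot: [3.14, -0.0, 1.972]
force: [2.7, 0.7, 2.3]
grip_width: 0.0155
t 16.4 pos [490.7 203.7 189. ] yaw 113.0 tilt [0.08 0.05] F [2.7 0.7 2.3] M [ 0.11 -0.46  0.13] w 15.5 q [-0.1   0.5  -0.54  1.89  0.33  0.84 -0.41]
```

```bash
python3 -m handwheel '[{"offset":[0,0,0],"rot":[0,0,5],"claw":-1},{"offset":[0,0,0],"rot":[0,0,5],"claw":-1},{"offset":[0,0,0],"rot":[0,0,5],"claw":-1},{"offset":[0,0,0],"rot":[0,0,4],"claw":-1}]' 80
python3 -c "
from h import *
st()"
python3 -m handwheel '[{"offset":[0,0,0],"rot":[0,0,2],"claw":-1},{"offset":[0,0,0],"rot":[0,0,2],"claw":-1},{"offset":[0,0,0],"rot":[0,0,0],"claw":-1}]' 80
python3 - <<'E'
from h import *
st()
for n in ["scene","side"]:
    f=imaging.grab_frame(n); cv2.imwrite(f"pics/{n}3.png",f["color"][:,:,::-1])
    P,u,v=deproj(f)
    m=(P[:,0]>.5)&(P[:,0]<.62)&(P[:,1]>.13)&(P[:,1]<.32)&(P[:,2]>.0275)&(P[:,2]<.036)
    print(m.sum(), cv2.minAreaRect((P[m][:,:2]*1000).astype(np.float32)) if m.sum()>5 else 0)
a=cv2.imread('pics/scene3.png')[250:400,180:340]; b=cv2.imread('pics/side3.png')[280:430,190:350]
cv2.imwrite('pics/c3.png',cv2.resize(np.hstack([a,b]),(800,375),interpolation=cv2.INTER_CUBIC))
E
```

```text
clock: 16.8
position: [0.4908, 0.2036, 0.189]
tool_rot: [3.14, -0.001, 1.64]
force: [2.2, -0.6, 3.3]
grip_width: 0.0158
t 16.8 pos [490.8 203.6 189. ] yaw 94.0 tilt [0.09 0.04] F [ 2.2 -0.6  3.3] M [ 0.06 -0.61  0.11] w 15.8 q [-0.16  0.48 -0.46  1.89  0.28  0.83 -0.7 ]
clock: 17.1
position: [0.4907, 0.2035, 0.1889]
tool_rot: [3.14, -0.001, 1.573]
force: [2.4, -0.3, 5.2]
grip_width: 0.0158
t 17.1 pos [490.7 203.5 188.9] yaw 90.1 tilt [0.07 0.03] F [ 2.4 -0.3  5.2] M [ 0.01 -0.66  0.12] w 15.8 q [-0.18  0.48 -0.44  1.89  0.27  0.83 -0.76]
75 ((594.607666015625, 187.27438354492188), (33.86597442626953, 80.50838470458984), 37.67909240722656)
232 ((559.9115600585938, 204.51869201660156), (57.765323638916016, 18.385835647583008), 4.882429122924805)
```

View pics/c3.png

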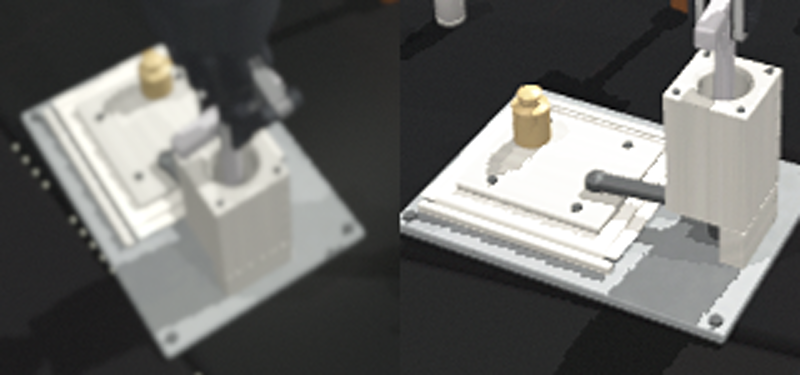

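The latch arm now lies over the plate, with its tip at crop (595,180). I'll go on in small steps to find the stop.

```bash
python3 -m handwheel '[{"offset":[0,0,0],"rot":[0,0,2],"claw":-1},{"offset":[0,0,0],"rot":[0,0,2],"claw":-1},{"offset":[0,0,0],"rot":[0,0,0],"claw":-1}]' 80
python3 -c "
from h import *
st()"
python3 -m handwheel '[{"offset":[0,0,0],"rot":[0,0,2],"claw":-1},{"offset":[0,0,0],"rot":[0,0,1],"claw":-1},{"offset":[0,0,0],"rot":[0,0,0],"claw":-1}]' 80
python3 -c "
from h import *
st()"
```

```text
clock: 17.5
position: [0.4907, 0.2035, 0.1889]
tool_rot: [3.14, -0.001, 1.503]
force: [2.1, -0.1, 5.0]
grip_width: 0.0155
t 17.5 pos [490.7 203.5 188.9] yaw 86.1 tilt [0.07 0.03] F [ 2.1 -0.1  5. ] M [-0.03 -0.61  0.05] w 15.5 q [-0.19  0.48 -0.42  1.89  0.26  0.82 -0.82]
clock: 17.8
position: [0.4907, 0.2035, 0.1889]
tool_rot: [3.14, -0.001, 1.451]
force: [1.6, 0.7, 7.0]
grip_width: 0.016
t 17.8 pos [490.7 203.5 188.9] yaw 83.1 tilt [0.07 0.03] F [1.6 0.7 7. ] M [-0.04 -0.66  0.11] w 16.0 q [-0.2   0.48 -0.41  1.89  0.25  0.82 -0.86]
```

```bash
for i in 1; do python3 -m handwheel '[{"offset":[0,0,0],"rot":[0,0,2],"claw":-1},{"offset":[0,0,0],"rot":[0,0,1],"claw":-1},{"offset":[0,0,0],"rot":[0,0,0],"claw":-1}]' 80; done
python3 - <<'E'
from h import *
st()
for n in ["scene","side"]:
    f=imaging.grab_frame(n); cv2.imwrite(f"pics/{n}4.png",f["color"][:,:,::-1])
    P,u,v=deproj(f)
    m=(P[:,0]>.526)&(P[:,0]<.59)&(P[:,1]>.16)&(P[:,1]<.25)&(P[:,2]>.0275)&(P[:,2]<.036)
    print(n,m.sum(),np.round(P[m].mean(0),4), cv2.minAreaRect((P[m][:,:2]*1000).astype(np.float32)) if m.sum()>5 else 0)
    m=(abs(P[:,0]-.491)<.06)&(abs(P[:,1]-.2035)<.06)&(P[:,2]>.18)&(P[:,2]<.205)
    m&= True
    Q=P[m]; c=Q.mean(0); w,V=np.linalg.eigh(np.cov((Q-c)[:,:2].T)); print("bar",len(Q),np.degrees(np.arctan2(V[1,1],V[0,1]))%180)
a=cv2.imread('pics/scene4.png')[250:400,180:340]; b=cv2.imread('pics/side4.png')[220:370,190:350]
cv2.imwrite('pics/c4.png',cv2.resize(np.hstack([a,b]),(800,375),interpolation=cv2.INTER_CUBIC))
E
```

```text
clock: 18.1
position: [0.4907, 0.2035, 0.1889]
tool_rot: [3.14, -0.001, 1.399]
force: [2.5, 0.3, 5.5]
grip_width: 0.0155
t 18.1 pos [490.7 203.5 188.9] yaw 80.2 tilt [0.07 0.03] F [2.5 0.3 5.5] M [-0.06 -0.59  0.15] w 15.5 q [-0.21  0.48 -0.4   1.89  0.25  0.82 -0.91]
scene 8 [0.5791 0.2034 0.0312] ((578.3091430664062, 212.04835510253906), (5.135900974273682, 31.096240997314453), 6.002572536468506)
bar 369 80.12217856400076
side 217 [0.5611 0.1971 0.0309] ((560.64697265625, 195.40774536132812), (17.55759620666504, 57.075836181640625), 87.05448150634766)
bar 570 75.88854238400451
```

View pics/c4.png

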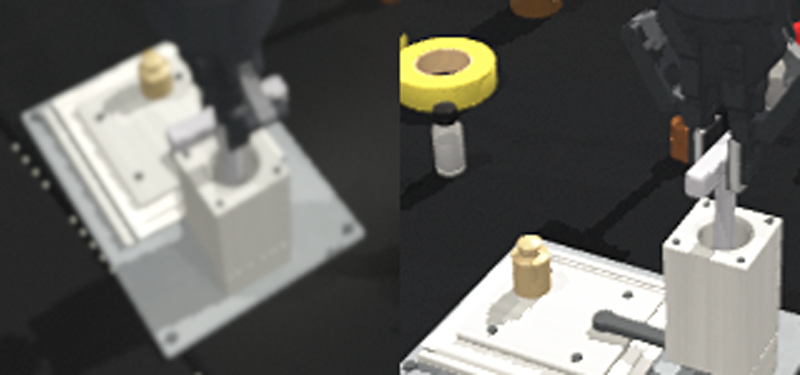

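The arm is at about −3° and locked is about −6.2°, so it is still moving. I'll continue.

```bash
python3 -m handwheel '[{"offset":[0,0,0],"rot":[0,0,1.5],"claw":-1},{"offset":[0,0,0],"rot":[0,0,1.5],"claw":-1},{"offset":[0,0,0],"rot":[0,0,0],"claw":-1}]' 80
python3 -c "
from h import *
st()"
python3 -m handwheel '[{"offset":[0,0,0],"rot":[0,0,1],"claw":-1},{"offset":[0,0,0],"rot":[0,0,1],"claw":-1},{"offset":[0,0,0],"rot":[0,0,0],"claw":-1}]' 80
python3 -c "
from h import *
st()"
```

```text
clock: 18.5
position: [0.4907, 0.2035, 0.189]
tool_rot: [3.141, -0.001, 1.346]
force: [2.1, 0.6, 6.7]
grip_width: 0.0156
t 18.5 pos [490.7 203.5 189. ] yaw 77.1 tilt [0.07 0.03] F [2.1 0.6 6.7] M [-0.07 -0.59  0.21] w 15.6 q [-0.22  0.47 -0.38  1.89  0.24  0.82 -0.95]
clock: 18.8
position: [0.4906, 0.2035, 0.1889]
tool_rot: [3.141, -0.001, 1.312]
force: [1.3, -0.4, 5.5]
grip_width: 0.0152
t 18.8 pos [490.6 203.5 188.9] yaw 75.2 tilt [0.07 0.03] F [ 1.3 -0.4  5.5] M [-0.08 -0.63  0.19] w 15.2 q [-0.22  0.47 -0.38  1.89  0.23  0.82 -0.98]
```

```bash
python3 -m handwheel '[{"offset":[0,0,0],"rot":[0,0,1.5],"claw":-1},{"offset":[0,0,0],"rot":[0,0,1.5],"claw":-1},{"offset":[0,0,0],"rot":[0,0,0],"claw":-1}]' 80
cat > m.py <<'E'
from h import *
st()
n="side"
f=imaging.grab_frame(n); cv2.imwrite(f"pics/side5.png",f["color"][:,:,::-1])
P,u,v=deproj(f)
m=(P[:,0]>.526)&(P[:,0]<.59)&(P[:,1]>.15)&(P[:,1]<.25)&(P[:,2]>.0275)&(P[:,2]<.036)
Q=P[m];print(n,m.sum(),np.round(Q.mean(0),4), cv2.minAreaRect((Q[:,:2]*1000).astype(np.float32)), np.degrees(np.arctan2(Q[:,1].mean()-.203,Q[:,0].mean()-.4917)))
m=(P[:,0]>.526)&(P[:,0]<.72)&(P[:,1]>.08)&(P[:,1]<.3)&(P[:,2]>.005)&(P[:,2]<.027)
print("base/plate",cv2.minAreaRect((P[m][:,:2]*1000).astype(np.float32)))
E
python3 m.py
```

```text
clock: 19.1
position: [0.4906, 0.2035, 0.189]
tool_rot: [3.141, -0.001, 1.259]
force: [2.0, 0.9, 6.3]
grip_width: 0.0157
t 19.1 pos [490.6 203.5 189. ] yaw 72.1 tilt [0.07 0.02] F [2.  0.9 6.3] M [-0.11 -0.62  0.32] w 15.7 q [-0.23  0.47 -0.36  1.89  0.22  0.81 -1.03]
side 211 [0.5611 0.1968 0.0309] ((560.9010620117188, 196.19619750976562), (17.712148666381836, 57.82802200317383), 83.7092514038086) -5.073122590884995
base/plate ((606.3612670898438, 190.71722412109375), (174.1530303955078, 180.9071502685547), 83.2575912475586)
```

```bash
python3 -m handwheel '[{"offset":[0,0,0],"rot":[0,0,2],"claw":-1},{"offset":[0,0,0],"rot":[0,0,2],"claw":-1},{"offset":[0,0,0],"rot":[0,0,0],"claw":-1}]' 80
python3 m.py
python3 -m handwheel '[{"offset":[0,0,0],"rot":[0,0,2],"claw":-1},{"offset":[0,0,0],"rot":[0,0,2],"claw":-1},{"offset":[0,0,0],"rot":[0,0,0],"claw":-1}]' 80
python3 m.py
```

```text
clock: 19.45
position: [0.4906, 0.2034, 0.1889]
tool_rot: [3.141, -0.001, 1.189]
force: [2.2, -0.6, 6.2]
grip_width: 0.0154
t 19.45 pos [490.6 203.4 188.9] yaw 68.1 tilt [0.07 0.02] F [ 2.2 -0.6  6.2] M [-0.2  -0.57  0.22] w 15.4 q [-0.25  0.47 -0.35  1.9   0.21  0.81 -1.09]
side 210 [0.5606 0.197  0.031 ] ((560.13916015625, 196.1390380859375), (17.05286407470703, 57.13513946533203), 83.47383117675781) -5.012622710243154
base/plate ((607.95556640625, 190.59423828125), (173.96214294433594, 179.30979919433594), 84.39317321777344)
clock: 19.8
position: [0.4906, 0.2034, 0.1889]
tool_rot: [3.141, -0.001, 1.119]
force: [1.8, -0.1, 6.3]
grip_width: 0.0154
t 19.8 pos [490.6 203.4 188.9] yaw 64.1 tilt [0.07 0.02] F [ 1.8 -0.1  6.3] M [-0.16 -0.54  0.24] w 15.4 q [-0.26  0.47 -0.33  1.9   0.2   0.81 -1.15]
side 215 [0.5612 0.197  0.0309] ((560.2286376953125, 196.03012084960938), (19.98595428466797, 57.71125793457031), 78.4915771484375) -4.973026332365021
base/plate ((607.1643676757812, 190.81076049804688), (173.9073486328125, 179.8900909423828), 83.68032836914062)
```

```bash
python3 -m handwheel '[{"offset":[0,0,0],"rot":[0,0,-4],"claw":-1},{"offset":[0,0,0],"rot":[0,0,-4],"claw":-1},{"offset":[0,0,0],"rot":[0,0,-4],"claw":-1},{"offset":[0,0,0],"rot":[0,0,0],"claw":-1}]' 80
python3 m.py
cat > bar.py <<'E'
from h import *
n="side"; f=imaging.grab_frame(n); P,u,v=deproj(f); c=f["color"][v,u].astype(int)
s=status.observe()["position"]
m=(np.hypot(P[:,0]-s[0],P[:,1]-s[1])<.055)&(abs(P[:,2]-s[2]+.001)<.011)&(c.min(1)>120)
Q=P[m]; print(len(Q),cv2.minAreaRect((Q[:,:2]*1000).astype(np.float32)))
cv2.imwrite('pics/c6.png',cv2.resize(f["color"][210:330,260:400,::-1],(700,600),interpolation=cv2.INTER_CUBIC))
E
python3 bar.py
```

```text
clock: 20.25
position: [0.4906, 0.2034, 0.1889]
tool_rot: [3.141, -0.001, 1.332]
force: [2.3, -1.2, 7.0]
grip_width: 0.0155
t 20.25 pos [490.6 203.4 188.9] yaw 76.3 tilt [0.05 0.03] F [ 2.3 -1.2  7. ] M [-0.05 -0.4  -0.01] w 15.5 q [-0.22  0.47 -0.38  1.89  0.24  0.82 -0.96]
side 230 [0.5603 0.2058 0.031 ] ((559.9578247070312, 204.1641387939453), (58.21758270263672, 19.292869567871094), 1.4408859014511108) 2.348259260342858
base/plate ((606.8469848632812, 190.58935546875), (173.12039184570312, 181.08448791503906), 83.76004791259766)
315 ((496.8643493652344, 219.13180541992188), (45.91399002075195, 28.84502601623535), 59.088035583496094)
```

View pics/c6.png

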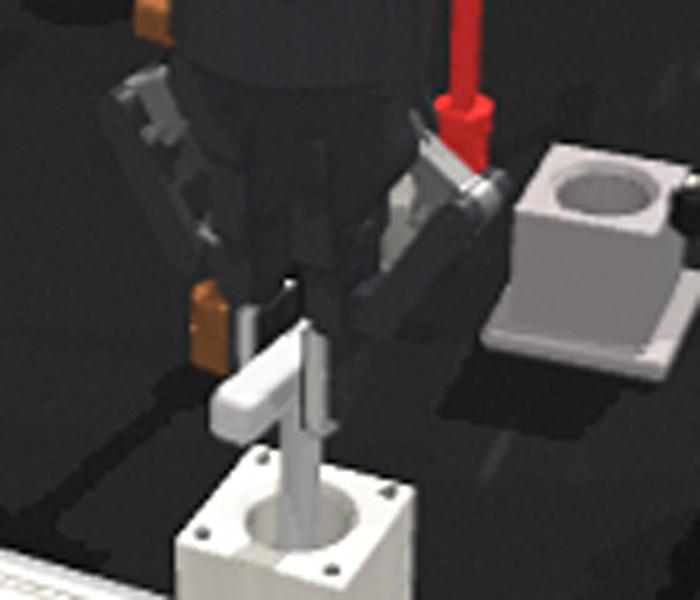

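Backing off dragged the latch back about 7°. The key is pressing on the stem with about 6 N, so friction carries it. I'll lift a few mm to unload, re-turn to the stop, and draw out without backing off.

```bash
python3 -m handwheel '[{"offset":[0,0,-1],"rot":[0,0,0],"claw":-1},{"offset":[0,0,-1],"rot":[0,0,0],"claw":-1},{"offset":[0,0,-1],"rot":[0,0,0],"claw":-1},{"offset":[0,0,-1],"rot":[0,0,0],"claw":-1},{"offset":[0,0,0],"rot":[0,0,0],"claw":-1}]' 100
python3 m.py
```

```text
clock: 20.85
position: [0.489, 0.2025, 0.191]
tool_rot: [-3.139, 0.002, 1.329]
force: [1.7, 0.2, -23.9]
grip_width: 0.0145
t 20.85 pos [489.  202.5 191. ] yaw 76.2 tilt [-0.19 -0.09] F [  1.7   0.2 -23.9] M [-0.03 -0.71  0.05] w 14.5 q [-0.22  0.47 -0.38  1.89  0.23  0.83 -0.96]
side 228 [0.5604 0.2056 0.0309] ((559.6173095703125, 204.08755493164062), (58.05626678466797, 18.002641677856445), 2.7606935501098633) 2.177284982497495
base/plate ((608.2245483398438, 190.76451110839844), (174.18043518066406, 179.5536346435547), 84.94519805908203)
```

```bash
python3 -m handwheel '[{"offset":[0,0,0.5],"rot":[0,0,3],"claw":-1},{"offset":[0,0,0.5],"rot":[0,0,3],"claw":-1},{"offset":[0,0,0],"rot":[0,0,3],"claw":-1},{"offset":[0,0,0],"rot":[0,0,0],"claw":-1}]' 100
python3 m.py; python3 bar.py
```

```text
clock: 21.3
position: [0.4896, 0.203, 0.1908]
tool_rot: [-3.141, 0.001, 1.172]
force: [1.1, -0.6, -18.1]
grip_width: 0.0147
t 21.3 pos [489.6 203.  190.8] yaw 67.1 tilt [-0.09 -0.05] F [  1.1  -0.6 -18.1] M [-0.09 -0.59  0.16] w 14.7 q [-0.25  0.47 -0.34  1.89  0.21  0.82 -1.1 ]
side 213 [0.5606 0.197  0.0309] ((559.687255859375, 195.38253784179688), (17.859838485717773, 56.44056701660156), 85.27780151367188) -4.948625158930427
base/plate ((606.8338012695312, 190.49462890625), (173.87322998046875, 180.09754943847656), 83.92542266845703)
310 ((491.5688171386719, 204.35658264160156), (75.42808532714844, 28.51791000366211), 77.9427719116211)
```

View pics/c6.png

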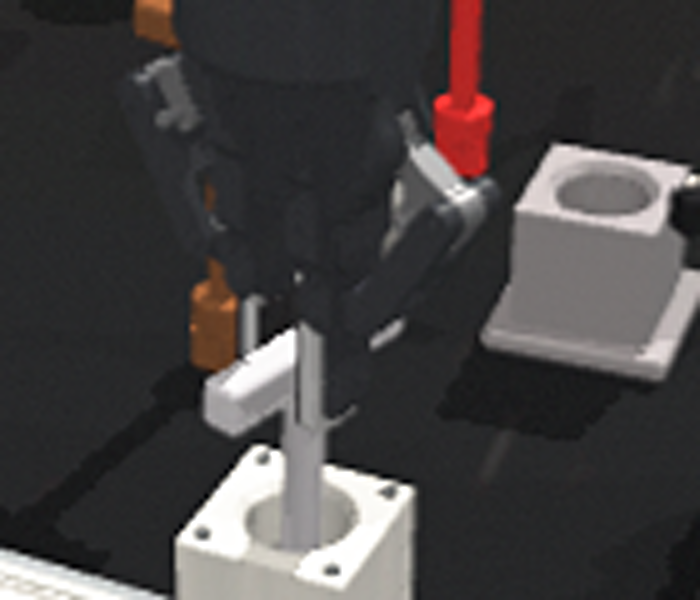

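The latch is back at its saturated angle. One small push more, then pull straight up.

```bash
python3 -m handwheel '[{"offset":[0,0,0],"rot":[0,0,2],"claw":-1},{"offset":[0,0,-1],"rot":[0,0,0],"claw":-1},{"offset":[0,0,-1],"rot":[0,0,0],"claw":-1},{"offset":[0,0,-1],"rot":[0,0,0],"claw":-1},{"offset":[0,0,0],"rot":[0,0,0],"claw":-1}]' 115
python3 m.py
```

```text
clock: 21.9
position: [0.4897, 0.2029, 0.1939]
tool_rot: [-3.14, 0.001, 1.139]
force: [1.1, -0.0, -23.7]
grip_width: 0.014
t 21.9 pos [489.7 202.9 193.9] yaw 65.2 tilt [-0.09 -0.04] F [  1.1  -0.  -23.7] M [-0.06 -0.51  0.12] w 14.0 q [-0.25  0.46 -0.34  1.89  0.2   0.82 -1.12]
side 215 [0.5609 0.1971 0.0309] ((560.0750122070312, 196.89915466308594), (18.699260711669922, 58.13694381713867), 82.26676940917969) -4.885830647591499
base/plate ((607.4550170898438, 190.18362426757812), (173.4136962890625, 180.24667358398438), 83.95016479492188)
```

```bash
python3 - <<'E'
from h import *
s=status.observe()["position"]; print(s)
for n in ["scene","side"]:
    f=imaging.grab_frame(n); P,u,v=deproj(f); c=f["color"][v,u].astype(int)
    m=(np.hypot(P[:,0]-s[0],P[:,1]-s[1])<.05)&(P[:,2]>.15)&(P[:,2]<.23)&(c.min(1)>110)
    m&=np.hypot(P[:,0]-s[0],P[:,1]-s[1])>.016
    Q=P[m]; print(n,len(Q),np.round(np.percentile(Q[:,2],[5,25,50,75,95]),4),cv2.minAreaRect((Q[:,:2]*1000).astype(np.float32)))
    t=Q[Q[:,2]>np.percentile(Q[:,2],50)-.0]; print(cv2.minAreaRect((t[:,:2]*1000).astype(np.float32)))
E
```

```text
[0.48969775 0.20295258 0.19391094]
scene 333 [0.1882 0.1957 0.1999 0.2013 0.2026] ((475.01123046875, 206.45315551757812), (79.8110122680664, 41.337337493896484), 65.3508071899414)
((475.1399841308594, 206.87838745117188), (78.08816528320312, 41.321266174316406), 65.13899230957031)
side 260 [0.1858 0.1899 0.1953 0.1996 0.2016] ((492.08203125, 203.937744140625), (77.1375503540039, 27.441814422607422), 73.75912475585938)
((500.2044677734375, 225.72720336914062), (29.6984920501709, 27.1968994140625), 65.81218719482422)
```

The key is rising with the hand (bar top about 0.2005). I'll continue pulling.

```bash
python3 -m handwheel '[{"offset":[0,0,-1.5],"rot":[0,0,0],"claw":-1},{"offset":[0,0,-1.5],"rot":[0,0,0],"claw":-1},{"offset":[0,0,-1.5],"rot":[0,0,0],"claw":-1},{"offset":[0,0,-1.5],"rot":[0,0,0],"claw":-1},{"offset":[0,0,0],"rot":[0,0,0],"claw":-1}]' 115
python3 m.py
python3 -m handwheel '[{"offset":[0,0,-1.5],"rot":[0,0,0],"claw":-1},{"offset":[0,0,-1.5],"rot":[0,0,0],"claw":-1},{"offset":[0,0,-1.5],"rot":[0,0,0],"claw":-1},{"offset":[0,0,-1.5],"rot":[0,0,0],"claw":-1},{"offset":[0,0,0],"rot":[0,0,0],"claw":-1}]' 115
python3 m.py
```

```text
clock: 22.55
position: [0.4908, 0.2037, 0.2016]
tool_rot: [3.14, -0.002, 1.137]
force: [1.0, -0.9, -0.2]
grip_width: 0.0142
t 22.55 pos [490.8 203.7 201.6] yaw 65.2 tilt [0.11 0.06] F [ 1.  -0.9 -0.2] M [-0.08 -0.16  0.06] w 14.2 q [-0.25  0.45 -0.34  1.88  0.2   0.84 -1.12]
side 215 [0.5611 0.197  0.0309] ((560.4149169921875, 195.4444580078125), (16.963584899902344, 57.77814483642578), 85.52598571777344) -4.9799116014100075
base/plate ((607.86669921875, 190.55003356933594), (173.70663452148438, 179.8517303466797), 84.5689468383789)
clock: 23.1
position: [0.4902, 0.2033, 0.2067]
tool_rot: [3.141, -0.0, 1.137]
force: [-0.3, 0.1, -1.8]
grip_width: 0.0136
t 23.1 pos [490.2 203.3 206.7] yaw 65.2 tilt [0.01 0.01] F [-0.3  0.1 -1.8] M [-0.01  0.    0.03] w 13.6 q [-0.25  0.44 -0.34  1.88  0.19  0.85 -1.12]
side 217 [0.5613 0.197  0.0308] ((560.3904418945312, 196.98521423339844), (18.728775024414062, 57.992820739746094), 79.97856903076172) -4.887432869629211
base/plate ((607.0350341796875, 190.94064331054688), (173.4764404296875, 179.67514038085938), 84.0180435180664)
```

Free of the stem, and the latch is unmoved. Now the key comes out of the shaft.

```bash
python3 -m handwheel '[{"offset":[0,0,-6],"rot":[0,0,0],"claw":-1},{"offset":[0,0,-10],"rot":[0,0,0],"claw":-1},{"offset":[0,0,-14],"rot":[0,0,0],"claw":-1},{"offset":[0,0,-14],"rot":[0,0,0],"claw":-1},{"offset":[0,0,-14],"rot":[0,0,0],"claw":-1},{"offset":[0,0,-14],"rot":[0,0,0],"claw":-1},{"offset":[0,0,-14],"rot":[0,0,0],"claw":-1},{"offset":[0,0,-14],"rot":[0,0,0],"claw":-1},{"offset":[0,0,-16],"rot":[0,0,0],"claw":-1},{"offset":[0,0,-18],"rot":[0,0,0],"claw":-1},{"offset":[0,0,-16],"rot":[0,0,0],"claw":-1},{"offset":[0,0,0],"rot":[0,0,0],"claw":-1}]' 100
python3 - <<'E'
from h import *
from scipy.optimize import least_squares
st([.471,-.1385,.36],65)
for n in ["scene","side"]:
    f=imaging.grab_frame(n); cv2.imwrite(f"pics/{n}7.png",f["color"][:,:,::-1]);P,u,v=deproj(f)
    s=status.observe()["position"]
    for nm,a,b,r in (("shank",.262,.332,.0065),("head",.214,.238,.01375)):
        q=P[(abs(P[:,0]-.491)<.03)&(abs(P[:,1]-.202)<.03)&(P[:,2]>a)&(P[:,2]<b)]
        o=least_squares(lambda c:np.hypot(q[:,0]-c[0],q[:,1]-c[1])-r,[.491,.202],loss="soft_l1",f_scale=.001)
        print(n,nm,len(q),np.round(o.x*1000,1),round(np.median(abs(o.fun))*1000,2))
    q=P[(abs(P[:,0]-.491)<.03)&(abs(P[:,1]-.202)<.03)&(P[:,2]>.17)&(P[:,2]<.25)]; print("foot z",np.percentile(q[:,2],[0,1,3]))
    q=P[(P[:,0]>.526)&(P[:,0]<.59)&(P[:,1]>.15)&(P[:,1]<.25)&(P[:,2]>.0275)&(P[:,2]<.036)]
    print("latch",len(q),cv2.minAreaRect((q[:,:2]*1000).astype(np.float32)))
a=cv2.imread('pics/scene7.png')[140:400,180:400]; b=cv2.imread('pics/side7.png')[130:390,190:410]
cv2.imwrite('pics/c7.png',cv2.resize(np.hstack([a,b]),(800,473),interpolation=cv2.INTER_CUBIC))
E
```

```text
clock: 24.35
position: [0.4907, 0.2037, 0.359]
tool_rot: [3.139, -0.003, 1.137]
force: [0.5, 0.4, -3.2]
grip_width: 0.0138
t 24.35 pos [490.7 203.7 359. ] yaw 65.2 tilt [0.19 0.09] F [ 0.5  0.4 -3.2] M [ 0.05 -0.06 -0.  ] w 13.8 q [-0.22  0.28 -0.36  1.69  0.11  1.18 -1.04]
tool delta mm [-318.7  125.9   -1.6]
rot z 0.2
scene shank 295 [489.6 201.5] 0.38
scene head 158 [490.4 201.2] 0.42
foot z [0.20794189 0.20899598 0.21039553]
latch 33 ((581.333251953125, 205.40426635742188), (44.61907958984375, 10.767348289489746), 89.86382293701172)
side shank 399 [490.8 202.3] 0.61
side head 307 [490.9 201.3] 0.92
foot z [0.20416194 0.20578541 0.20672938]
latch 217 ((560.9638671875, 195.61416625976562), (17.302703857421875, 57.55546569824219), 84.44873809814453)
```

View pics/c7.png

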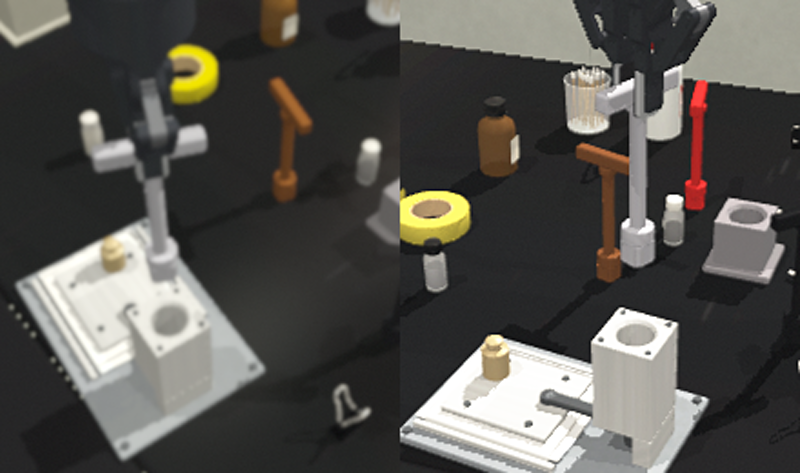

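Latch locked (side crop tip (545,398)), weight unmoved, key vertical. Carry it back over the rest.

```bash
python3 -m handwheel '[{"offset":[-14,5.5,0],"rot":[0,0,0],"claw":-1},{"offset":[-27,11,0],"rot":[0,0,0],"claw":-1},{"offset":[-30,12,0],"rot":[0,0,0],"claw":-1},{"offset":[-30,12,0],"rot":[0,0,0],"claw":-1},{"offset":[-30,12,0],"rot":[0,0,0],"claw":-1},{"offset":[-30,12,0],"rot":[0,0,0],"claw":-1},{"offset":[-30,12,0],"rot":[0,0,0],"claw":-1},{"offset":[-30,12,0],"rot":[0,0,0],"claw":-1},{"offset":[-30,12,0],"rot":[0,0,0],"claw":-1},{"offset":[-30,12,0],"rot":[0,0,0],"claw":-1},{"offset":[-24,9,0],"rot":[0,0,0],"claw":-1},{"offset":[-12,4.7,0],"rot":[0,0,0],"claw":-1}]' 100
python3 -m handwheel '[{"offset":[0,0,0],"rot":[0,0,0],"claw":-1},{"offset":[0,0,0],"rot":[0,0,0],"claw":-1},{"offset":[0,0,0],"rot":[0,0,0],"claw":-1}]' 100
python3 - <<'E'
from h import *
from scipy.optimize import least_squares
st([.4721,-.1373,.1625],65.2)
for n in ["scene","side"]:
    f=imaging.grab_frame(n); P,u,v=deproj(f)
    for nm,a,b,r in (("shank",.262,.332,.0065),("head",.214,.238,.01375)):
        q=P[(abs(P[:,0]-.471)<.03)&(abs(P[:,1]+.138)<.03)&(P[:,2]>a)&(P[:,2]<b)]
        o=least_squares(lambda c:np.hypot(q[:,0]-c[0],q[:,1]-c[1])-r,[.471,-.138],loss="soft_l1",f_scale=.001)
        print(n,nm,len(q),np.round(o.x*1000,1),round(np.median(abs(o.fun))*1000,2))
    q=P[(abs(P[:,0]-.471)<.05)&(abs(P[:,1]+.138)<.05)&(P[:,2]>.06)&(P[:,2]<.07)]
    print("rest",cv2.minAreaRect((q[:,:2]*1000).astype(np.float32)))
E
```

```text
clock: 25.65
position: [0.4704, -0.1401, 0.3558]
tool_rot: [-3.14, 0.001, 1.134]
force: [0.9, -0.2, -2.2]
grip_width: 0.0139
clock: 25.95
position: [0.4716, -0.1363, 0.3564]
tool_rot: [-3.141, -0.0, 1.139]
force: [0.4, 0.0, -2.4]
grip_width: 0.0138
t 25.95 pos [ 471.6 -136.3  356.4] yaw 65.2 tilt [-0.01  0.02] F [ 0.4  0.  -2.4] M [-0.07 -0.03 -0.02] w 13.8 q [ 0.29  0.2  -0.15  1.79  0.03  1.15 -0.31]
tool delta mm [ -0.7   0.9 193.9]
rot z 0.0
scene shank 267 [ 470.  -138.4] 0.48
scene head 170 [ 470.5 -139.3] 0.95
rest ((470.397216796875, -142.15721130371094), (65.24079895019531, 62.25594711303711), 87.68114471435547)
side shank 241 [ 472.4 -137.5] 0.87
side head 175 [ 472.6 -138.3] 1.49
rest ((473.4386901855469, -138.4108428955078), (66.12458038330078, 60.807430267333984), 89.34893798828125)
```

```bash
python3 -m handwheel '[{"offset":[-0.7,0.5,10],"rot":[0,0,0],"claw":-1},{"offset":[0,0,18],"rot":[0,0,0],"claw":-1},{"offset":[0,0,18],"rot":[0,0,0],"claw":-1},{"offset":[0,0,18],"rot":[0,0,0],"claw":-1},{"offset":[0,0,18],"rot":[0,0,0],"claw":-1},{"offset":[0,0,18],"rot":[0,0,0],"claw":-1},{"offset":[0,0,18],"rot":[0,0,0],"claw":-1},{"offset":[0,0,10],"rot":[0,0,0],"claw":-1},{"offset":[0,0,6],"rot":[0,0,0],"claw":-1},{"offset":[0,0,6],"rot":[0,0,0],"claw":-1},{"offset":[0,0,6],"rot":[0,0,0],"claw":-1},{"offset":[0,0,0],"rot":[0,0,0],"claw":-1}]' 100
python3 -c "
from h import *
st([.4721,-.1373,.1625])"
```

```text
clock: 27.25
position: [0.4715, -0.1382, 0.2101]
tool_rot: [-3.141, 0.0, 1.137]
force: [-0.4, 0.4, -2.1]
grip_width: 0.0137
t 27.25 pos [ 471.5 -138.2  210.1] yaw 65.2 tilt [-0.03  0.01] F [-0.4  0.4 -2.1] M [-0.   -0.01 -0.05] w 13.7 q [ 0.28  0.37 -0.15  1.98  0.07  0.8  -0.34]
tool delta mm [ 1.1  0.2 47.6]
```

```bash
python3 -m handwheel '[{"offset":[1,0,6],"rot":[0,0,0],"claw":-1},{"offset":[0,0,6],"rot":[0,0,0],"claw":-1},{"offset":[0,0,6],"rot":[0,0,0],"claw":-1},{"offset":[0,0,6],"rot":[0,0,0],"claw":-1},{"offset":[0,0,6],"rot":[0,0,0],"claw":-1},{"offset":[0,0,6],"rot":[0,0,0],"claw":-1},{"offset":[0,0,5],"rot":[0,0,0],"claw":-1},{"offset":[0,0,2],"rot":[0,0,0],"claw":-1},{"offset":[0,0,0],"rot":[0,0,0],"claw":-1}]' 100
python3 -c "
from h import *
st([.4721,-.1373,.1625])"
python3 -m handwheel '[{"offset":[0,0,1],"rot":[0,0,0],"claw":-1},{"offset":[0,0,1],"rot":[0,0,0],"claw":-1},{"offset":[0,0,1],"rot":[0,0,0],"claw":-1},{"offset":[0,0,0],"rot":[0,0,0],"claw":-1}]' 100
python3 -c "
from h import *
st([.4721,-.1373,.1625])"
```

```text
clock: 28.15
position: [0.4719, -0.1373, 0.1672]
tool_rot: [-3.141, 0.0, 1.137]
force: [-0.0, -0.2, -2.3]
grip_width: 0.0139
t 28.15 pos [ 471.9 -137.3  167.2] yaw 65.2 tilt [-0.03  0.01] F [-0.  -0.2 -2.3] M [-0.01 -0.03 -0.02] w 13.9 q [ 0.27  0.43 -0.14  2.02  0.09  0.7  -0.36]
tool delta mm [0.1 0.1 4.7]
clock: 28.55
position: [0.472, -0.1374, 0.1645]
tool_rot: [-3.142, -0.0, 1.137]
force: [0.2, -0.8, -1.4]
grip_width: 0.0138
t 28.55 pos [ 472.  -137.4  164.5] yaw 65.2 tilt [-0.  0.] F [ 0.2 -0.8 -1.4] M [ 0.06  0.02 -0.01] w 13.8 q [ 0.27  0.44 -0.14  2.02  0.09  0.69 -0.36]
tool delta mm [0.1 0.  2. ]
```

```bash
python3 -m handwheel '[{"offset":[0,0,0.5],"rot":[0,0,0],"claw":-1},{"offset":[0,0,0.5],"rot":[0,0,0],"claw":-1},{"offset":[0,0,0],"rot":[0,0,0],"claw":-1}]' 100
python3 -c "
from h import *
st([.4721,-.1373,.1625])"
```

```text
clock: 28.85
position: [0.472, -0.1374, 0.1635]
tool_rot: [-3.142, 0.0, 1.137]
force: [-0.3, 0.9, -1.7]
grip_width: 0.0136
t 28.85 pos [ 472.  -137.4  163.5] yaw 65.2 tilt [-0.  0.] F [-0.3  0.9 -1.7] M [ 0.02 -0.   -0.  ] w 13.6 q [ 0.27  0.44 -0.14  2.02  0.09  0.69 -0.36]
tool delta mm [0.1 0.  1. ]
```

```bash
python3 -m handwheel '[{"offset":[0,0,0.7],"rot":[0,0,0],"claw":-1},{"offset":[0,0,0.7],"rot":[0,0,0],"claw":-1},{"offset":[0,0,0],"rot":[0,0,0],"claw":-1}]' 100
python3 -c "
from h import *
st([.4721,-.1373,.1625])"
```

```text
clock: 29.15
position: [0.472, -0.1374, 0.162]
tool_rot: [-3.141, 0.0, 1.137]
force: [-0.9, -0.2, -1.8]
grip_width: 0.0142
t 29.15 pos [ 472.  -137.4  162. ] yaw 65.2 tilt [-0.01  0.  ] F [-0.9 -0.2 -1.8] M [0.02 0.   0.03] w 14.2 q [ 0.27  0.44 -0.14  2.02  0.1   0.68 -0.36]
tool delta mm [ 0.1  0.  -0.5]
```

```bash
python3 -m handwheel '[{"offset":[0,0,0.7],"rot":[0,0,0],"claw":-1},{"offset":[0,0,0.7],"rot":[0,0,0],"claw":-1},{"offset":[0,0,0],"rot":[0,0,0],"claw":-1}]' 100
python3 -c "
from h import *
st([.4721,-.1373,.1625])"
```

```text
clock: 29.45
position: [0.4726, -0.1374, 0.1613]
tool_rot: [3.14, -0.0, 1.137]
force: [-0.9, 0.3, 8.7]
grip_width: 0.0137
t 29.45 pos [ 472.6 -137.4  161.3] yaw 65.2 tilt [ 0.08 -0.01] F [-0.9  0.3  8.7] M [ 0.06  0.27 -0.03] w 13.7 q [ 0.27  0.44 -0.14  2.02  0.1   0.68 -0.36]
tool delta mm [-0.1 -0.5 -1.2]
```

Floor contact at the expected height. Ease off and open.

```bash
python3 -m handwheel '[{"offset":[0,0,-0.7],"rot":[0,0,0],"claw":-1},{"offset":[0,0,0],"rot":[0,0,0],"claw":-1},{"offset":[0,0,0],"rot":[0,0,0],"claw":-0.6},{"offset":[0,0,0],"rot":[0,0,0],"claw":-0.4},{"offset":[0,0,0],"rot":[0,0,0],"claw":-0.2},{"offset":[0,0,0],"rot":[0,0,0],"claw":0.1},{"offset":[0,0,0],"rot":[0,0,0],"claw":0.1},{"offset":[0,0,0],"rot":[0,0,0],"claw":0.1}]' 20
python3 - <<'E'
from h import *
st()
f=imaging.grab_frame("side");cv2.imwrite('pics/c8.png',cv2.resize(f["color"][140:320,300:480,::-1],(600,600),interpolation=cv2.INTER_CUBIC))
E
```

```text
clock: 30.25
position: [0.4721, -0.1374, 0.1614]
tool_rot: [-3.142, -0.0, 1.137]
force: [0.1, -1.2, -0.2]
grip_width: 0.0471
t 30.25 pos [ 472.1 -137.4  161.4] yaw 65.2 tilt [-0.  0.] F [ 0.1 -1.2 -0.2] M [ 0.04  0.01 -0.03] w 47.1 q [ 0.27  0.44 -0.14  2.02  0.1   0.68 -0.36]
```

View pics/c8.png

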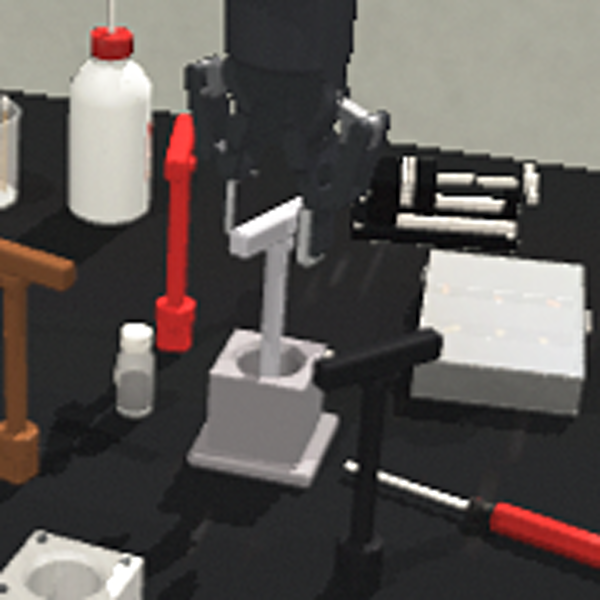

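The key stands upright in the rest, with its crossbar at (268,225), and the pads are clear of it. The vial at (135,370) is upright. Now retreat upward.

```bash
python3 -m handwheel '[{"offset":[0,0,-6],"rot":[0,0,0],"claw":0.1},{"offset":[0,0,-12],"rot":[0,0,0],"claw":0.1},{"offset":[0,0,-18],"rot":[0,0,0],"claw":0.1},{"offset":[0,0,-20],"rot":[0,0,0],"claw":0.1},{"offset":[0,0,-20],"rot":[0,0,0],"claw":0.1},{"offset":[0,0,-20],"rot":[0,0,0],"claw":0.1},{"offset":[0,0,-20],"rot":[0,0,0],"claw":0.1},{"offset":[0,0,-20],"rot":[0,0,0],"claw":0.1},{"offset":[0,0,-10],"rot":[0,0,0],"claw":0.1},{"offset":[0,0,0],"rot":[0,0,0],"claw":0.1},{"offset":[0,0,0],"rot":[0,0,0],"claw":0.1}]'
python3 - <<'E'
from h import *
st()
ims=[]
for n in ["scene","side"]:
    f=imaging.grab_frame(n); P,u,v=deproj(f); ims.append(f["color"][130:400,190:440,::-1])
    q=P[(P[:,0]>.526)&(P[:,0]<.59)&(P[:,1]>.15)&(P[:,1]<.25)&(P[:,2]>.0275)&(P[:,2]<.036)]
    print("latch",len(q),np.round(q.mean(0),4),cv2.minAreaRect((q[:,:2]*1000).astype(np.float32)))
    q=P[(abs(P[:,0]-.471)<.05)&(abs(P[:,1]+.138)<.05)&(P[:,2]>.15)&(P[:,2]<.18)]
    print("bar",len(q),np.percentile(q[:,2],[50,95]),cv2.minAreaRect((q[:,:2]*1000).astype(np.float32)))
    for t,z in dict(weight_mid=.044,vial_mid=.03).items():
        print(t,[np.round(atz(f,m["uv"],z),3).tolist() for m in imaging.mark_of(t,n)[:1]])
    for t in ["weight_mid","vial_mid"]:
        for r in imaging.regions_of(t,n)[:1]: print(t,np.round(r["box"]),np.round(np.median(deproj(f,r["region"])[0],0),3))
cv2.imwrite("pics/c9.png",cv2.resize(np.hstack(ims),(800,432),interpolation=cv2.INTER_CUBIC))
E
```

```text
clock: 31.4
position: [0.4718, -0.1373, 0.307]
tool_rot: [-3.141, 0.0, 1.137]
force: [-0.4, -0.2, -0.6]
grip_width: 0.047
t 31.4 pos [ 471.8 -137.3  307. ] yaw 65.2 tilt [-0.02  0.  ] F [-0.4 -0.2 -0.6] M [-0.    0.06  0.01] w 47.0 q [ 0.29  0.25 -0.15  1.87  0.04  1.03 -0.32]
latch 29 [0.5821 0.1909 0.0322] ((582.465087890625, 190.74151611328125), (15.740577697753906, 9.191792488098145), 84.12777709960938)
bar 404 [0.16738551 0.17084655] ((467.704833984375, -138.40655517578125), (80.60820007324219, 17.043014526367188), 64.32804870605469)
weight_mid [[0.644, 0.169, 0.044]]
vial_mid [[0.564, -0.167, 0.03]]
weight_mid [242. 279.  20.  21.] [0.636 0.171 0.052]
vial_mid [384. 229.  12.  25.] [ 0.559 -0.152  0.037]
latch 215 [0.5607 0.197  0.0309] ((559.4658203125, 195.22210693359375), (17.73922348022461, 57.427371978759766), 82.33833312988281)
bar 292 [0.16398843 0.16827838] ((472.1034240722656, -136.8445587158203), (82.97569274902344, 18.04094886779785), 64.9434585571289)
weight_mid [[0.56, -0.143, 0.044]]
vial_mid [[0.562, -0.163, 0.03]]
weight_mid [242. 327.  16.  25.] [0.641 0.178 0.048]
vial_mid [342. 251.  13.  30.] [ 0.563 -0.148  0.032]
```

View pics/c9.png

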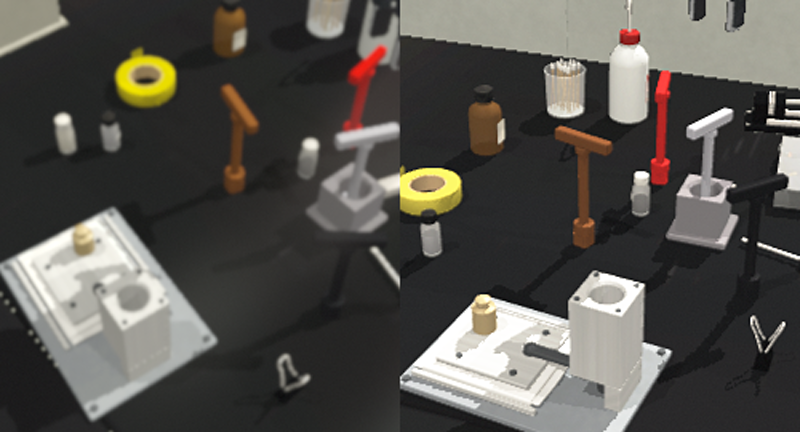

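```bash
python3 -c "
from workcell import bot
print(bot.job_done())"
```

```text
the job is handed in; nothing more can be done
None
```

The job is handed in. The T-key drove the latch to its locked stop and is now back in its rest, let go. It took about 32 s of the 64 s limit.

- **Choice of key:** I took the steel key in the grey rest. The black, brown and red look-alikes were left alone.
- **Seating and turning:** The socket met the stem at about the expected height (contact at TCP z 0.1885 m, expected about 0.187). I turned it clockwise until the latch stopped moving and the key began to slip in the grip.
- **What went wrong on the way:** I tried to back the key off before drawing it out. It was wedged on the stem and dragged the latch back about 7°. I turned it back to the stop, checked the angle by camera, and pulled the key straight up with the turning torque still on. The pull read about 24 N at most, and the latch did not move.
- **Last checks:**
  - **Latch:** the arm lay at about −6 to −7° against the fixture axis at about −6°, so locked within what the cameras can resolve.
  - **Key:** it stands upright in the rest with its bar top at about 0.168 m. Its crossbar is turned about 86° from where it started.
  - **Weight and vial:** both are where they were, within 1–2 mm by depth measurement. The point network put the weight at the vial's place in the side view. I took that as a false report, because the weight's depth region and the picture show it unmoved.
  - **Hand:** it is about 0.15 m above the key, with the tool force near zero.

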